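# Get the pin box out from behind the steel blocks

## Robot

A 6-joint arm with a two-finger parallel gripper is mounted at the origin on the work surface. World frame = base frame: x ahead of the robot, y to its left, z up, the work surface at z = 0. Lengths are in m, angles in rad, forces in N, time in s.
With the tool pointing down it reaches from about 0.4 to 0.825 m from the base axis. Payload 7 kg.
Tool frame: the origin (TCP) lies on the centre line of the jaws, within the pads' length; the fingertips stand 14 mm ahead of it and the grasp point (between the pads) lies 5 mm behind it (nose_length is the distance from the TCP to the fingertips, in m); z points along the fingers, y is the direction in which the jaws open and shut (so a half turn about z gives the same grasp; the last joint's range is limited). The gripper opens to 88 mm and grips with 3 to 60 N. Pads are 19 mm wide; open, the fingers measure 130 mm over their backs; the gripper's body (78 mm by 193 mm) begins 47 mm behind the grasp point.
Start: joints at [1.568, 0.359, 0.012, 0, -1.224, -0.288], TCP at [0.194, 0.647, 0.241] pointing down, gripper open.
Joint ranges: [-3.07, 3.07], [-1.43, 2.12], [-1.02, 1.25], [-3.03, 1.67], [-3.05, -0], [-3.03, 3.03]. Speed limits (rad/s): [2.39, 2.39, 3.01, 3.14, 3.14, 3.14].

## Interface

Orientations are given as a rotation vector (axis times angle).
In Python, from station import sense, camera, finish_job, search_frame, landmark_of, nose_length gives the robot as it stands.
- The arm moves only by the shell command python3 -m jog 'ROWS'. ROWS is JSON, a list of rows, each an object with "linear": the shift along the tool's x, y, z each as a share of 3 cm, from -1 to 1, a list of three; "yaw": the turn about the tool's z as a share of 0.1 rad, from -1 to 1; "grip": the finger opening in mm, from 0 to 87.6. In form: [{"linear": [tx, ty, tz], "yaw": yaw, "grip": grip}, ...]. A call has 1 to 10 rows; each row shifts and turns the commanded pose from where the row before left it, along the tool's axes as they then stand; what a row does not reach is not made up. A row lasts 1/10 s, in which the tool goes at most 50 mm and 8.59 degrees, less where a joint would pass 70% of its speed; a pose out of reach is approached as far as the arm can. A call with a number of a shift or a turn outside -1 to 1 is refused whole. A call with a gripper value outside its range is refused whole. The fingers move at their own pace and stop on an object; the grip force is fixed at half the most. Time passes only in rows, so rows that do not move let the fingers close. It gives the time, the measured TCP pose, the force and the opening at its end, in the units of the state.
- sense(): the state, without advancing time (a new reading comes with each control period).
- camera(name): name is "scene" or "top"; returns a dict with "color" (400x640x3 uint8, blue, green, red), "fovy" (degrees; the focal length in pixels is half the picture's height over the tangent of half this angle, whatever the lens; pixels are square), "cx", "cy" (the principal point, pixels), "extrinsics" (4x4, takes a point from world to camera coordinates). Camera axes: x right, y up, looking along -z (the intrinsics and any distortion apply to the point x, -y, -z); pixel columns grow to the right and rows downward; lengths in m; the calibration is good to about 2 mm. A picture is of the moment at which its call begins. There is no depth.
- finish_job(): hands the job in, once; it reports no verdict.
Trained networks look in a picture, given as the dict that the camera call returned (one of the last four; its "shot" number tells which), for a name from the list of things; names that differ only in an ending like _2 or _b are one class to them, and where a whole thing is asked for, a point or a joint stands for the part that bears it (a point fixed in the world has none). Each returns a list of dicts, best first, with "conf" (0 to 1); they miss things now and then, are a little off and sometimes report something else, mostly with a low value. They report only what shows in the picture. A call takes as long as a camera call.
- search_frame(picture, target): "at" ([row, column] in pixels, amid what is visible of it).
- landmark_of(picture, target): "at" ([row, column] in pixels: a listed point, or the origin of a listed thing).
The state is a dict: "time": time; "joint_positions": joint angles; "joint_velocities": joint speeds; "effort": joint torques, N m; "tool_pos": TCP position; "tcp_rot": TCP orientation; "force": force on the tool from outside, world axes, zero at the start; "wrist_torque": the same for the moment, N m; "grip_width": opening from 0.0 (shut) to 1.0 (fully open).
Only numpy, scipy, OpenCV 4.12 (cv2) and the standard library are available. Lean on these libraries where they do the work, as an engineer would, in place of code of your own. Each camera call takes 0.05 s, during which the arm holds its last target. There are 200 camera calls.

## Task

The pin box is hemmed in by three steel blocks on the plywood stand: first move all three blocks onto the green cutting mat, then bring the pin box to the middle of the white card, and only then put every block back on its own dark cork pad, the one shaped like it. Everything is set down upright, not dropped or knocked over, and the flat block stands lengthwise along its oblong pad as before.

Things in the scene. Friction and masses are not known exactly. Their poses are not given: they have to be found in the camera images.
- block_round: upright round bar of grey steel, diameter 34 mm, 80 mm tall, about 0.6 kg. Origin: centre of its underside, z up. At the start it stands on pad_round.
- block_square: upright square bar of grey steel, 30 x 30 mm, 90 mm tall, about 0.6 kg. Origin: centre of its underside, z up, x and y along its sides. At the start it stands on pad_square.
- block_flat: upright flat bar of grey steel, 22 mm thick (x) by 46 mm wide (y), 84 mm tall, about 0.65 kg. Origin: centre of its underside, z up. At the start it stands on pad_flat.
- pin_box: low shut white box with a clear top and pink pins inside, 44 mm (x) by 40 mm (y), 34 mm high, about 70 g. Origin: centre of its underside, z up. At the start it stands on the plywood stand, between the blocks and the stand's back fence.
- stand: fixed plywood base, 190 (x) by 250 (y) by 6 mm, with a back fence along its +x edge: inner face at x = 85 mm, top 46 mm above the table. Origin: centre of its underside, on the table; x away from the robot. The pads lie at x 35, y +-80 mm and x -5, y 0 (which is where varies), turned like the stand; the pin box at x 45, y 0. At its near corners stand a jar and a tape roll under 36 mm tall, not needed.
- pad_round: fixed round dark cork pad, diameter 50 mm, 3 mm thick, on the stand, home of the round block. Origin: centre of its underside; its top is 9 mm above the table.
- pad_square: fixed square dark cork pad, 46 x 46 mm, 3 mm thick, on the stand, home of the square block. Origin: centre of its underside; its top is 9 mm above the table.
- pad_flat: fixed oblong dark cork pad, 38 mm (x) by 62 mm (y), 3 mm thick, on the stand, home of the flat block (thickness along the pad's x, width along its y). Origin: centre of its underside; its top is 9 mm above the table.
- mat: fixed green cutting mat with a pale grid, 240 mm (x) by 150 mm (y), 4 mm thick: the side area for the blocks. Origin: centre of its underside, on the table. It lies to the left or to the right of the stand.
- card: fixed plain white card, 84 mm (x) by 76 mm (y), 4 mm thick, where the pin box is to go. Origin: centre of its underside, on the table. It lies on the other side of the stand from the mat. A screwdriver (100 mm beyond) and a thin plywood frame (110 mm nearer) lie by it, not needed.

How it is judged:
By the outcome, as a careful person would: the job done as asked, in the order asked, and still so for the second after the job is handed in, with the robot touching nothing.
It also fails if it takes over 141 s, if anything falls off the work surface, if the arm or the gripper's body presses on something with over 40 N, if the wrist force passes 120 N, or if a joint passes its speed limit or range.

## Working session

There is one attempt and no reset: what is moved stays moved. The work goes in short steps, Python scripts to look and compute and a shell command to move; the robot and the scene stay as the last step left them, time stands still between calls to the robot, and variables do not carry over. Pictures are saved under pics/ and viewed, about 12 in all and at most 16, crops included, and the job is handed in when it is done.

```bash
mkdir -p pics; ls; cat > h.py <<'E'
import numpy as np, cv2
from scipy.spatial.transform import Rotation as R
from station import *
def ray(p,rc):
    f=p["color"].shape[0]/2/np.tan(np.radians(p["fovy"])/2)
    E=np.array(p["extrinsics"]); d=np.array([(rc[1]-p["cx"])/f,-(rc[0]-p["cy"])/f,-1])
    return -E[:3,:3].T@E[:3,3], E[:3,:3].T@d
def at(p,rc,z):
    o,d=ray(p,rc); return (o+d*(z-o[2])/d[2])[:2]
def pix(p,X):
    f=p["color"].shape[0]/2/np.tan(np.radians(p["fovy"])/2)
    E=np.array(p["extrinsics"]); c=E[:3,:3]@np.array(X)+E[:3,3]
    return p["cy"]-f*c[1]/-c[2]*1, p["cx"]+f*c[0]/-c[2]
E
python3 - <<'E'
from h import *
s=sense(); print({k:np.round(v,3) for k,v in s.items()}, nose_length)
for n in ["top","scene"]:
    p=camera(n); cv2.imwrite(f"pics/{n}0.png",p["color"])
    print(n,[k for k in p if k not in("color",)],p["fovy"],p["cx"],p["cy"],np.round(p["extrinsics"],3).tolist(),{k:p[k] for k in p if k not in("color","extrinsics")})
    for t,z in [("block_round",0.009),("block_square",.009),("block_flat",.009),("pin_box",.006),("stand",0),("pad_round",.006),("pad_square",.006),("pad_flat",.006),("mat",0),("card",0)]:
        for d in landmark_of(p,t)[:2]: print(t,np.round(d["at"],1),round(d["conf"],2),np.round(at(p,d["at"],z),4))
E
```

```text
pics
{'time': np.float64(0.0), 'joint_positions': array([ 1.568,  0.359,  0.011, -0.   , -1.224, -0.288]), 'joint_velocities': array([ 0.002,  0.001, -0.001,  0.001, -0.001,  0.001]), 'effort': array([ 2.0000e-03, -5.8272e+01,  2.9304e+01,  6.9970e+00,  7.0000e-03,
       -0.0000e+00]), 'tool_pos': array([0.193, 0.646, 0.24 ]), 'tcp_rot': array([ 3.107, -0.455, -0.   ]), 'force': array([ 0.649,  0.509, -0.295]), 'wrist_torque': array([ 0.014, -0.022, -0.036]), 'grip_width': np.float64(1.002)} 0.014
top ['fovy', 'cx', 'cy', 'extrinsics', 'shot'] 50.95396811617319 319.35566816948614 194.97392486307618 [[0.003, -1.0, -0.028, 0.021], [0.994, -0.0, 0.11, -0.572], [-0.11, -0.028, 0.994, -0.992], [0.0, 0.0, 0.0, 1.0]] {'fovy': 50.95396811617319, 'cx': 319.35566816948614, 'cy': 194.97392486307618, 'shot': 1}
block_round [187.4 308. ] 0.58 [0.5936 0.0507]
block_square [186.6 372.3] 0.5 [ 0.5956 -0.1096]
block_flat [185.5 367.8] 0.59 [ 0.5983 -0.0985]
block_flat [199.8 340. ] 0.57 [ 0.5625 -0.0291]
pin_box [183.  339.6] 0.51 [ 0.6051 -0.0283]
stand [203.3 338.4] 0.6 [ 0.5546 -0.0253]
stand [20
[... 449 characters left out ...]
.023, 1.0, 0.008, -0.004], [-0.802, -0.023, 0.597, 0.429], [0.597, 0.008, 0.802, -1.275], [0.0, 0.0, 0.0, 1.0]] {'fovy': 45.15411398181227, 'cx': 314.6382490197362, 'cy': 198.40962892542174, 'shot': 2}
block_round [218.3 332.4] 0.97 [0.5874 0.051 ]
block_square [222.  250.9] 0.94 [ 0.6003 -0.1033]
block_flat [206.1 291. ] 0.87 [ 0.561  -0.0294]
pin_box [225.2 290.2] 0.9 [ 0.6034 -0.0288]
stand [209.4 290.2] 0.92 [ 0.5626 -0.0312]
pad_round [202.  294.9] 0.71 [ 0.5488 -0.0225]
pad_round [223.  334.9] 0.51 [0.596  0.0559]
pad_square [222.9 246.3] 0.53 [ 0.6006 -0.1123]
pad_flat [207.9 290.6] 0.67 [ 0.5632 -0.0302]
mat [192.5 164.9] 0.74 [ 0.5284 -0.2838]
card [184.  453.3] 0.96 [0.4897 0.2978]
```

```bash
python3 - <<'E'
import cv2
a=cv2.imread("pics/top0.png");b=cv2.imread("pics/scene0.png")
cv2.imwrite("pics/t0z.png",cv2.resize(a[120:270,160:520],(800,333),interpolation=cv2.INTER_CUBIC))
cv2.imwrite("pics/s0z.png",cv2.resize(b[100:290,90:510],(798,361),interpolation=cv2.INTER_CUBIC))
E
```

```text
(no output)
```

View pics/t0z.png

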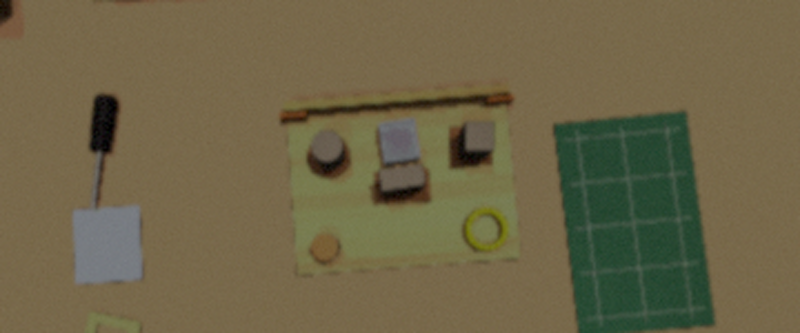

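View pics/s0z.png

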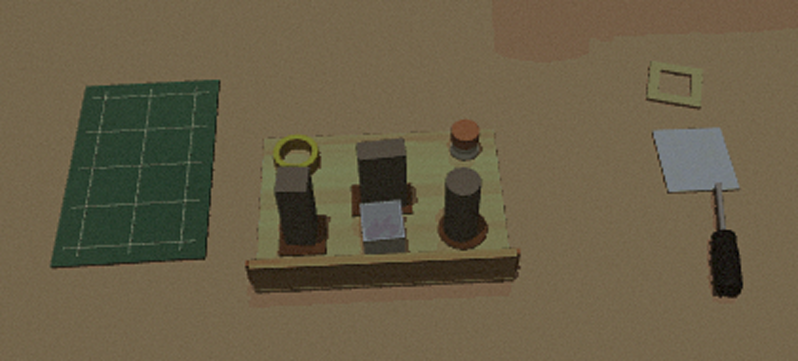

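Top view: the card is at about (228,210) in full-frame row/col, round, flat and square blocks sit left to right on the stand, and the mat is on the right. The pin box is behind the flat block. The scene view from the far side agrees. Next I'll refine with masks projected to their planes.

```bash
cat >> h.py <<'E'
def rect(p,m,z):
    n,l,st,_=cv2.connectedComponentsWithStats(m.astype(np.uint8)); i=1+np.argmax(st[1:,4])
    c=max(cv2.findContours((l==i).astype(np.uint8),cv2.RETR_EXTERNAL,cv2.CHAIN_APPROX_NONE)[0],key=len)[:,0,:]
    w=np.array([at(p,(v,u),z) for u,v in c]); w=(w*1000).astype(np.float32)
    return cv2.minAreaRect(w),l==i
E
python3 - <<'E'
from h import *
for n in ["top","scene"]:
    p=camera(n); im=cv2.medianBlur(p["color"],3); hsv=cv2.cvtColor(im,cv2.COLOR_BGR2HSV).astype(int)
    H,S,V=[hsv[...,i] for i in range(3)]
    # sample colours
    for nm,(x,y,z) in dict(card=(.49,.297,.004),mat=(.50,-.25,.004),stand=(.52,-.03,.006),table=(.5,.15,0)).items():
        r,c=map(int,pix(p,(x,y,z))); print(n,nm,(r,c),np.median(hsv[r-2:r+3,c-2:c+3].reshape(-1,3),axis=0))
    B=im.astype(int)
    out=im.copy()
    for nm,m,z in [("mat",B[...,1]>B[...,2]+15,.004),("card",(S<80)&(V>100),.004),("stand",(H>=22)&(H<40)&(S>60)&(V>115),.006)]:
        try:
            r,l=rect(p,m,z); print(n,nm,np.round(r[0],1),np.round(r[1],1),round(r[2],2)); out[l]=(0,0,255)
        except Exception as e: print(nm,e)
    for x,y,z in [(.58,.05,.08)]: pass
    cv2.imwrite(f"pics/m_{n}.png",out)
a=cv2.imread("pics/m_top.png");b=cv2.imread("pics/m_scene.png")
cv2.imwrite("pics/m.png",np.vstack([cv2.resize(a[120:270,160:520],(690,288)),cv2.resize(b[100:290,90:510],(690,312))]))
E
```

```text
top card (228, 209) [107.  18. 129.]
top mat (225, 429) [ 70. 115.  73.]
top stand (216, 340) [ 32.  90. 123.]
top table (224, 268) [ 20.  97. 120.]
top mat [ 512.6 -287. ] [235.7 147. ] 5.58
top card [515.8 303.2] [145.8  80.3] 4.53
top stand [549.3 -31.2] [177.4 253.8] 4.18
scene card (182, 453) [104.  22. 131.]
scene mat (180, 183) [67. 85. 62.]
scene stand (190, 291) [20. 78. 36.]
scene table (186, 381) [ 20.  87. 117.]
scene mat [ 518.3 -286.1] [240.4 149.2] 5.61
scene card [506.3 301.7] [121.9  79.5] 3.61
scene stand [541.4  44.5] [162.4 100.3] 2.68
```

View pics/m.png

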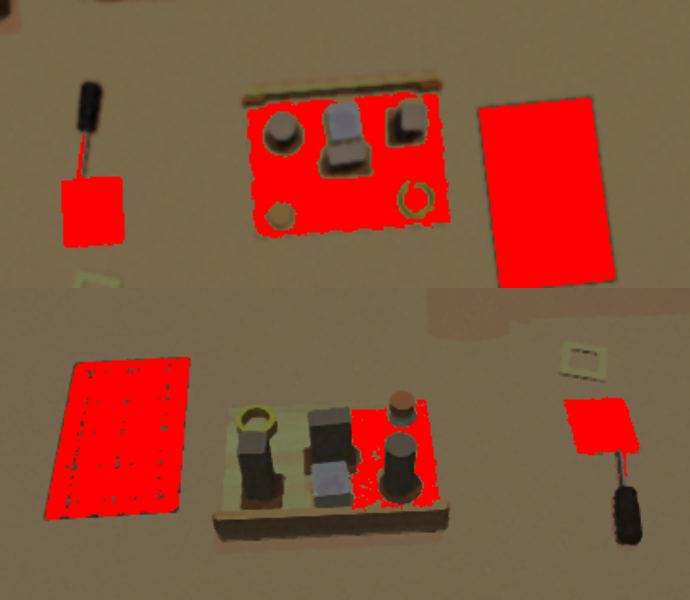

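The masks hold up: mat measures 236–240 x 147–149 mm and stand width 254 mm, with stand yaw about 4.3°. The card mask includes the screwdriver shaft, so I'll fix that, then get the block top faces and tool moves.

```bash
cat >> h.py <<'E'
def go(target,yaw=None):
    "rows' tool-frame shift (mm) to a world TCP target, plus yaw rad to turn first"
    s=sense(); r=R.from_rotvec(s["tcp_rot"]); x=r.as_matrix()[:,0]; h=np.arctan2(x[1],x[0])
    print("TCP",np.round(s["tool_pos"],4),"head",round(h,4),"w",round(float(s["grip_width"])*88,1),"F",np.round(s["force"],1),"t",round(float(s["time"]),2))
    if yaw is not None:
        print("tool yaw turn",round(-(yaw-h),4)); h=yaw
    d=(np.array(target)-s["tool_pos"])*1000
    M=np.array([[np.cos(h),np.sin(h),0],[np.sin(h),-np.cos(h),0],[0,0,-1]])
    print("tool shift mm",np.round(M.T@d,1),"rows units",np.round(M.T@d/30,2))
E
python3 - <<'E'
from h import *
for n in ["top","scene"]:
    p=camera(n); im=cv2.medianBlur(p["color"],3); hsv=cv2.cvtColor(im,cv2.COLOR_BGR2HSV).astype(int)
    m=((hsv[...,1]<80)&(hsv[...,2]>100)).astype(np.uint8); m=cv2.morphologyEx(m,cv2.MORPH_OPEN,np.ones((7,7)))
    r,l=rect(p,m>0,.004); print(n,"card",r)
    pts=dict(round=((328,146),.089),square=((479,136),.099),flat=((401,180),.093),box=((400,140),.040)) if n=="top" else dict(round=((463,182),.089),square=((295,181),.099),flat=((381,149),.093),box=((382,221),.040))
    for k,((u,v),z) in pts.items():
        q=(120+v*.45,160+u*.45) if n=="top" else (100+v*190/361,90+u*420/798)
        print(n,k,np.round(at(p,q,z),4))
go((.598,-.106,.24),.075)
E
```

```text
top card ((488.0665588378906, 300.94720458984375), (87.5828857421875, 80.56095886230469), 2.1000492572784424)
top round [0.5873 0.0473]
top square [ 0.5962 -0.1082]
top flat [ 0.5514 -0.0284]
top box [ 0.6003 -0.0286]
scene card ((491.36578369140625, 301.5419616699219), (86.6760482788086, 77.65982818603516), 4.637594223022461)
scene round [0.5939 0.0503]
scene square [ 0.6047 -0.1038]
scene flat [ 0.56   -0.0276]
scene box [ 0.6063 -0.0259]
TCP [0.1935 0.6466 0.2406] head -0.2908 w 88.0 F [-0.1  0.2 -0. ] t 1.3
tool yaw turn -0.3658
tool shift mm [3.469e+02 7.808e+02 6.000e-01] rows units [1.156e+01 2.603e+01 2.000e-02]
```

```bash
A='{"linear":[0.445,1,0],"yaw":0,"grip":87.6}'
python3 -m jog '[{"linear":[0,0,0],"yaw":-0.9145,"grip":87.6},{"linear":[0,0,0],"yaw":-0.9145,"grip":87.6},{"linear":[0,0,0],"yaw":-0.9145,"grip":87.6},{"linear":[0,0,0],"yaw":-0.9145,"grip":87.6},{"linear":[0.445,1,0],"yaw":0,"grip":87.6},{"linear":[0.445,1,0],"yaw":0,"grip":87.6},{"linear":[0.445,1,0],"yaw":0,"grip":87.6},{"linear":[0.445,1,0],"yaw":0,"grip":87.6},{"linear":[0.445,1,0],"yaw":0,"grip":87.6},{"linear":[0.445,1,0],"yaw":0,"grip":87.6}]'
python3 -m jog '[{"linear":[0.445,1,0],"yaw":0,"grip":87.6},{"linear":[0.445,1,0],"yaw":0,"grip":87.6},{"linear":[0.445,1,0],"yaw":0,"grip":87.6},{"linear":[0.445,1,0],"yaw":0,"grip":87.6},{"linear":[0.445,1,0],"yaw":0,"grip":87.6},{"linear":[0.445,1,0],"yaw":0,"grip":87.6},{"linear":[0.445,1,0],"yaw":0,"grip":87.6},{"linear":[0.445,1,0],"yaw":0,"grip":87.6},{"linear":[0.445,1,0],"yaw":0,"grip":87.6},{"linear":[0.445,1,0],"yaw":0,"grip":87.6}]'
python3 -m jog '[{"linear":[0.445,1,0],"yaw":0,"grip":87.6},{"linear":[0.445,1,0],"yaw":0,"grip":87.6},{"linear":[0.445,1,0],"yaw":0,"grip":87.6},{"linear":[0.445,1,0],"yaw":0,"grip":87.6},{"linear":[0.445,1,0],"yaw":0,"grip":87.6},{"linear":[0.445,1,0],"yaw":0,"grip":87.6},{"linear":[0.445,1,0],"yaw":0,"grip":87.6},{"linear":[0.445,1,0],"yaw":0,"grip":87.6},{"linear":[0.445,1,0],"yaw":0,"grip":87.6},{"linear":[0.445,1,0],"yaw":0,"grip":87.6}]'
python3 -m jog '[{"linear":[0,0,0],"yaw":0,"grip":87.6},{"linear":[0,0,0],"yaw":0,"grip":87.6}]'
python3 -c "
from h import *
go((.599,-.107,.075),.075)"
```

```text
time: 2.3
tool_pos: [0.2874, 0.4719, 0.2408]
tcp_rot: [-3.139, -0.118, -0.0]
force: [0.6, -0.5, 0.5]
grip_width: 1.002
time: 3.3
tool_pos: [0.443, 0.1828, 0.2409]
tcp_rot: [-3.139, -0.118, -0.001]
force: [-0.3, 0.5, -0.1]
grip_width: 1.003
time: 4.3
tool_pos: [0.5987, -0.1065, 0.2407]
tcp_rot: [3.139, 0.118, 0.0]
force: [-0.1, 0.2, 0.4]
grip_width: 1.002
time: 4.5
tool_pos: [0.598, -0.1059, 0.2401]
tcp_rot: [-3.139, -0.115, 0.001]
force: [-0.4, 0.7, 0.1]
grip_width: 1.0
TCP [ 0.598  -0.1059  0.2401] head 0.0733 w 88.0 F [-0.4  0.7  0.1] t 4.5
tool yaw turn -0.0017
tool shift mm [  0.9   1.2 165.1] rows units [0.03 0.04 5.5 ]
```

```bash
python3 -m jog '[{"linear":[0.03,0.04,1],"yaw":0,"grip":87.6},{"linear":[0,0,1],"yaw":0,"grip":87.6},{"linear":[0,0,1],"yaw":0,"grip":87.6},{"linear":[0,0,1],"yaw":0,"grip":87.6},{"linear":[0,0,0.8],"yaw":0,"grip":87.6},{"linear":[0,0,0.7],"yaw":0,"grip":87.6},{"linear":[0,0,0],"yaw":0,"grip":87.6}]'
python3 - <<'E'
from h import *
a=camera("top")["color"];b=camera("scene")["color"]
cv2.imwrite("pics/g1.png",np.vstack([cv2.resize(a[120:270,240:480],(640,300)),cv2.resize(b[100:290,90:510],(640,290))]))
E
```

```text
time: 5.2
tool_pos: [0.5968, -0.1054, 0.073]
tcp_rot: [-3.139, -0.119, 0.008]
force: [0.2, -0.0, -0.6]
grip_width: 0.996
```

View pics/g1.png

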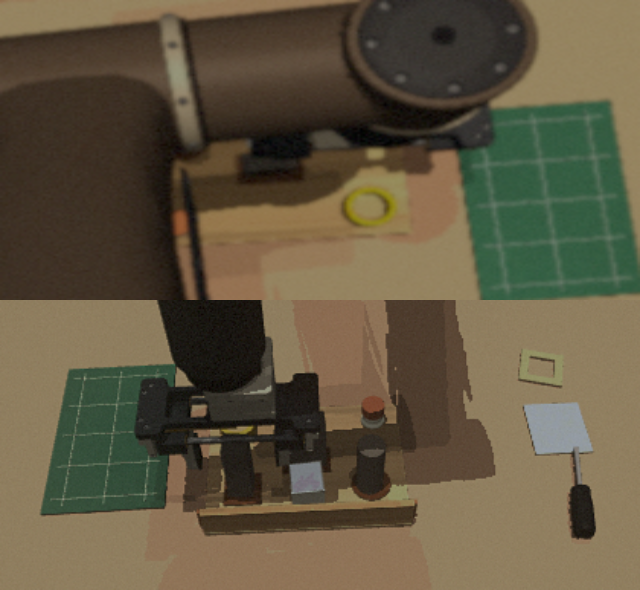

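Scene half: the square block, at about (238,460), is between the open fingers, and nothing is touching. I'll close in steps and watch for one-sided contact.

```bash
python3 -m jog '[{"linear":[0,0,0],"yaw":0,"grip":60},{"linear":[0,0,0],"yaw":0,"grip":60},{"linear":[0,0,0],"yaw":0,"grip":60},{"linear":[0,0,0],"yaw":0,"grip":60}]'
python3 -m jog '[{"linear":[0,0,0],"yaw":0,"grip":46},{"linear":[0,0,0],"yaw":0,"grip":46},{"linear":[0,0,0],"yaw":0,"grip":46}]'
python3 -m jog '[{"linear":[0,0,0],"yaw":0,"grip":38},{"linear":[0,0,0],"yaw":0,"grip":38},{"linear":[0,0,0],"yaw":0,"grip":38}]'
```

```text
time: 5.7
tool_pos: [0.5994, -0.1063, 0.0762]
tcp_rot: [-3.139, -0.118, -0.002]
force: [-0.1, -0.7, 0.6]
grip_width: 0.718
time: 6.0
tool_pos: [0.5991, -0.1063, 0.0755]
tcp_rot: [3.139, 0.118, -0.0]
force: [0.3, 0.9, -0.4]
grip_width: 0.542
time: 6.3
tool_pos: [0.5991, -0.1063, 0.0755]
tcp_rot: [3.139, 0.118, -0.0]
force: [1.0, 0.1, -0.0]
grip_width: 0.434
```

```bash
python3 -m jog '[{"linear":[0,0,0],"yaw":0,"grip":33},{"linear":[0,0,0],"yaw":0,"grip":20},{"linear":[0,0,0],"yaw":0,"grip":20},{"linear":[0,0,0],"yaw":0,"grip":20},{"linear":[0,0,0],"yaw":0,"grip":20}]'
python3 -m jog '[{"linear":[0,0,-0.3],"yaw":0,"grip":20},{"linear":[0,0,-0.7],"yaw":0,"grip":20},{"linear":[0,0,-1],"yaw":0,"grip":20},{"linear":[0,0,-1],"yaw":0,"grip":20},{"linear":[0,0,0],"yaw":0,"grip":20},{"linear":[0,0,0],"yaw":0,"grip":20}]'
python3 -c "
from h import *
go((.585,-.280,.165),.075)"
```

```text
time: 6.8
tool_pos: [0.5992, -0.1063, 0.0756]
tcp_rot: [3.139, 0.118, 0.0]
force: [0.3, -1.8, -0.4]
grip_width: 0.354
time: 7.4
tool_pos: [0.5986, -0.106, 0.1655]
tcp_rot: [-3.138, -0.117, -0.0]
force: [-0.1, 1.2, -7.4]
grip_width: 0.348
TCP [ 0.5986 -0.106   0.1655] head 0.0745 w 30.6 F [-0.1  1.2 -7.4] t 7.4
tool yaw turn -0.0005
tool shift mm [-26.6 172.5   0.5] rows units [-0.89  5.75  0.02]
```

```bash
python3 -m jog '[{"linear":[-0.15,0.5,0],"yaw":0,"grip":20},{"linear":[-0.15,1,0],"yaw":0,"grip":20},{"linear":[-0.15,1,0],"yaw":0,"grip":20},{"linear":[-0.15,1,0],"yaw":0,"grip":20},{"linear":[-0.15,1,0],"yaw":0,"grip":20},{"linear":[-0.14,0.9,0],"yaw":0,"grip":20},{"linear":[0,0.35,0],"yaw":0,"grip":20},{"linear":[0,0,0],"yaw":0,"grip":20},{"linear":[0,0,0],"yaw":0,"grip":20}]'
python3 -m jog '[{"linear":[0,0,0.5],"yaw":0,"grip":20},{"linear":[0,0,1],"yaw":0,"grip":20},{"linear":[0,0,0.9],"yaw":0,"grip":20},{"linear":[0,0,0.5],"yaw":0,"grip":20},{"linear":[0,0,0.1],"yaw":0,"grip":20},{"linear":[0,0,0],"yaw":0,"grip":20},{"linear":[0,0,0],"yaw":0,"grip":20}]'
python3 -m jog '[{"linear":[0,0,0.06],"yaw":0,"grip":20},{"linear":[0,0,0.05],"yaw":0,"grip":20},{"linear":[0,0,0],"yaw":0,"grip":20},{"linear":[0,0,0],"yaw":0,"grip":20}]'
python3 -m jog '[{"linear":[0,0,0.03],"yaw":0,"grip":20},{"linear":[0,0,0],"yaw":0,"grip":20},{"linear":[0,0,0],"yaw":0,"grip":20}]'
```

```text
time: 8.3
tool_pos: [0.5845, -0.2802, 0.1641]
tcp_rot: [-3.138, -0.116, 0.004]
force: [-0.6, 0.5, -5.3]
grip_width: 0.346
time: 9.0
tool_pos: [0.5863, -0.2801, 0.0767]
tcp_rot: [3.139, 0.119, 0.002]
force: [-0.4, -0.8, -5.5]
grip_width: 0.348
time: 9.4
tool_pos: [0.5854, -0.2804, 0.0725]
tcp_rot: [3.139, 0.118, 0.001]
force: [-0.1, -0.7, -5.7]
grip_width: 0.348
time: 9.7
tool_pos: [0.5854, -0.2803, 0.0713]
tcp_rot: [3.139, 0.118, -0.0]
force: [0.9, 0.2, -5.9]
grip_width: 0.344
```

```bash
python3 -m jog '[{"linear":[0,0,0.03],"yaw":0,"grip":20},{"linear":[0,0,0],"yaw":0,"grip":20},{"linear":[0,0,0],"yaw":0,"grip":20}]'
python3 -m jog '[{"linear":[0,0,0.015],"yaw":0,"grip":20},{"linear":[0,0,0],"yaw":0,"grip":20},{"linear":[0,0,0],"yaw":0,"grip":20}]'
```

```text
time: 10.0
tool_pos: [0.5856, -0.2804, 0.0707]
tcp_rot: [3.139, 0.118, 0.001]
force: [0.4, 0.5, -3.9]
grip_width: 0.345
time: 10.3
tool_pos: [0.5857, -0.2804, 0.0706]
tcp_rot: [3.139, 0.118, 0.001]
force: [-1.3, -0.0, 2.9]
grip_width: 0.35
```

```bash
python3 -m jog '[{"linear":[0,0,0],"yaw":0,"grip":40},{"linear":[0,0,0],"yaw":0,"grip":70},{"linear":[0,0,0],"yaw":0,"grip":87.6},{"linear":[0,0,0],"yaw":0,"grip":87.6},{"linear":[0,0,0],"yaw":0,"grip":87.6},{"linear":[0,0,-1],"yaw":0,"grip":87.6},{"linear":[0,0,-1],"yaw":0,"grip":87.6},{"linear":[0,0,-1],"yaw":0,"grip":87.6},{"linear":[0,0,0],"yaw":0,"grip":87.6},{"linear":[0,0,0],"yaw":0,"grip":87.6}]'
python3 -c "
from h import *
go((.554,-.030,.07),.075)"
```

```text
time: 11.3
tool_pos: [0.5858, -0.2803, 0.1608]
tcp_rot: [3.139, 0.118, 0.003]
force: [0.1, 0.5, -0.2]
grip_width: 0.998
TCP [ 0.5858 -0.2803  0.1608] head 0.0749 w 87.8 F [ 0.1  0.5 -0.2] t 11.3
tool yaw turn -0.0001
tool shift mm [ -12.9 -252.    90.8] rows units [-0.43 -8.4   3.03]
```

```bash
python3 -m jog '[{"linear":[-0.05,-1,0],"yaw":0,"grip":87.6},{"linear":[-0.05,-1,0],"yaw":0,"grip":87.6},{"linear":[-0.05,-1,0],"yaw":0,"grip":87.6},{"linear":[-0.05,-1,0],"yaw":0,"grip":87.6},{"linear":[-0.05,-1,0],"yaw":0,"grip":87.6},{"linear":[-0.05,-1,0],"yaw":0,"grip":87.6},{"linear":[-0.05,-1,0],"yaw":0,"grip":87.6},{"linear":[-0.08,-1,0],"yaw":0,"grip":87.6},{"linear":[0,-0.4,0],"yaw":0,"grip":87.6},{"linear":[0,0,0],"yaw":0,"grip":87.6}]'
python3 - <<'E'
from h import *
p=camera("scene");b=p["color"]
cv2.imwrite("pics/g2.png",cv2.resize(b[100:290,90:510],(800,362),interpolation=cv2.INTER_CUBIC))
for t in("block_flat","block_square","block_round","pin_box"):
    for d in landmark_of(p,t)[:1]: print(t,round(d["conf"],2),np.round(at(p,d["at"],.004 if t=="block_square" else .009),4))
go((.554,-.030,.07),.075)
E
```

```text
time: 12.3
tool_pos: [0.5532, -0.0288, 0.1592]
tcp_rot: [3.139, 0.121, -0.002]
force: [0.3, -0.8, -0.1]
grip_width: 1.006
block_flat 0.56 [ 0.5572 -0.0279]
block_round 0.73 [0.5894 0.0527]
pin_box 0.91 [ 0.6069 -0.0255]
TCP [ 0.5536 -0.0309  0.1597] head 0.0738 w 87.5 F [-0.5 -0.2 -0.8] t 12.55
tool yaw turn -0.0012
tool shift mm [ 0.5 -0.9 89.7] rows units [ 0.02 -0.03  2.99]
```

View pics/g2.png

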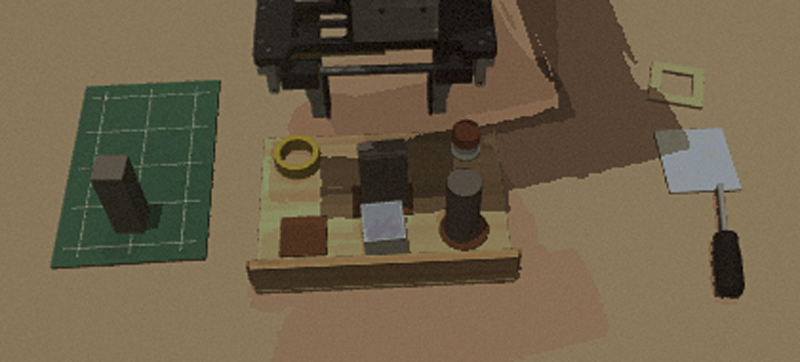

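The square block stands upright on the mat at about (120,195), and its pad is clear. The fingers, centred at column ~381, straddle the flat block at ~383. Descending.

```bash
python3 -m jog '[{"linear":[0.08,-0.02,0.5],"yaw":0,"grip":87.6},{"linear":[0,0,1],"yaw":0,"grip":87.6},{"linear":[0,0,1],"yaw":0,"grip":87.6},{"linear":[0,0,0.5],"yaw":0,"grip":75},{"linear":[0,0,0],"yaw":0,"grip":60},{"linear":[0,0,0],"yaw":0,"grip":54},{"linear":[0,0,0],"yaw":0,"grip":54},{"linear":[0,0,0],"yaw":0,"grip":54},{"linear":[0,0,0],"yaw":0,"grip":54}]'
python3 -m jog '[{"linear":[0,0,0],"yaw":0,"grip":50},{"linear":[0,0,0],"yaw":0,"grip":47},{"linear":[0,0,0],"yaw":0,"grip":36},{"linear":[0,0,0],"yaw":0,"grip":36},{"linear":[0,0,0],"yaw":0,"grip":36}]'
python3 -m jog '[{"linear":[0,0,-0.3],"yaw":0,"grip":36},{"linear":[0,0,-0.7],"yaw":0,"grip":36},{"linear":[0,0,-1],"yaw":0,"grip":36},{"linear":[0,0,-1],"yaw":0,"grip":36},{"linear":[0,0,0],"yaw":0,"grip":36},{"linear":[0,0,0],"yaw":0,"grip":36}]'
python3 -c "
from h import *
go((.515,-.286,.16),.075)"
```

```text
time: 13.45
tool_pos: [0.5565, -0.0291, 0.0709]
tcp_rot: [-3.139, -0.118, -0.002]
force: [0.3, 0.1, -0.5]
grip_width: 0.627
time: 13.95
tool_pos: [0.5565, -0.0287, 0.0705]
tcp_rot: [-3.139, -0.118, -0.002]
force: [-1.0, 4.4, 4.9]
grip_width: 0.532
time: 14.55
tool_pos: [0.555, -0.0294, 0.1593]
tcp_rot: [-3.139, -0.116, 0.002]
force: [-0.3, -0.4, -7.2]
grip_width: 0.532
TCP [ 0.555  -0.0294  0.1593] head 0.0741 w 46.8 F [-0.3 -0.4 -7.2] t 14.55
tool yaw turn -0.0009
tool shift mm [-59.1 252.8  -0.7] rows units [-1.97  8.43 -0.02]
```

```bash
python3 -m jog '[{"linear":[-0.23,0.5,0],"yaw":0,"grip":36},{"linear":[-0.23,1,0],"yaw":0,"grip":36},{"linear":[-0.23,1,0],"yaw":0,"grip":36},{"linear":[-0.23,1,0],"yaw":0,"grip":36},{"linear":[-0.23,1,0],"yaw":0,"grip":36},{"linear":[-0.23,1,0],"yaw":0,"grip":36},{"linear":[-0.23,1,0],"yaw":0,"grip":36},{"linear":[-0.23,1,0],"yaw":0,"grip":36},{"linear":[-0.13,0.93,0],"yaw":0,"grip":36},{"linear":[0,0,0],"yaw":0,"grip":36}]'
python3 -m jog '[{"linear":[0,0,0],"yaw":0,"grip":36},{"linear":[0,0,0.5],"yaw":0,"grip":36},{"linear":[0,0,1],"yaw":0,"grip":36},{"linear":[0,0,0.9],"yaw":0,"grip":36},{"linear":[0,0,0.4],"yaw":0,"grip":36},{"linear":[0,0,0.1],"yaw":0,"grip":36},{"linear":[0,0,0.1],"yaw":0,"grip":36},{"linear":[0,0,0],"yaw":0,"grip":36},{"linear":[0,0,0],"yaw":0,"grip":36}]'
python3 -c "
from h import *
go((.515,-.286,.0655),.075)"
```

```text
time: 15.55
tool_pos: [0.5136, -0.2887, 0.1573]
tcp_rot: [-3.139, -0.112, 0.007]
force: [-0.8, 0.8, -6.6]
grip_width: 0.535
time: 16.45
tool_pos: [0.5167, -0.286, 0.0711]
tcp_rot: [3.139, 0.118, 0.003]
force: [0.3, 0.4, -6.5]
grip_width: 0.532
TCP [ 0.5167 -0.286   0.0711] head 0.0752 w 46.8 F [ 0.3  0.4 -6.5] t 16.45
tool yaw turn 0.0002
tool shift mm [-1.7 -0.1  5.6] rows units [-0.06 -0.    0.19]
```

```bash
python3 -m jog '[{"linear":[0,0,0.08],"yaw":0,"grip":36},{"linear":[0,0,0.06],"yaw":0,"grip":36},{"linear":[0,0,0],"yaw":0,"grip":36},{"linear":[0,0,0],"yaw":0,"grip":36}]'
python3 -m jog '[{"linear":[0,0,0.03],"yaw":0,"grip":36},{"linear":[0,0,0],"yaw":0,"grip":36},{"linear":[0,0,0],"yaw":0,"grip":36}]'
python3 -m jog '[{"linear":[0,0,0.02],"yaw":0,"grip":36},{"linear":[0,0,0],"yaw":0,"grip":36},{"linear":[0,0,0],"yaw":0,"grip":36}]'
```

```text
time: 16.85
tool_pos: [0.516, -0.2859, 0.0658]
tcp_rot: [3.139, 0.118, -0.0]
force: [0.1, -0.2, -6.2]
grip_width: 0.533
time: 17.15
tool_pos: [0.5162, -0.2859, 0.0655]
tcp_rot: [3.139, 0.118, 0.001]
force: [-1.7, 1.8, 1.5]
grip_width: 0.531
time: 17.45
tool_pos: [0.5163, -0.2859, 0.0654]
tcp_rot: [3.139, 0.118, 0.001]
force: [-3.9, 3.3, 7.3]
grip_width: 0.531
```

```bash
python3 -m jog '[{"linear":[0,0,-0.02],"yaw":0,"grip":55},{"linear":[0,0,0],"yaw":0,"grip":70},{"linear":[0,0,0],"yaw":0,"grip":87.6},{"linear":[0,0,0],"yaw":0,"grip":87.6},{"linear":[0,0,0],"yaw":0,"grip":87.6},{"linear":[0,0,-1],"yaw":0,"grip":87.6},{"linear":[0,0,-1],"yaw":0,"grip":87.6},{"linear":[0,0,-1],"yaw":0,"grip":87.6},{"linear":[0,0,0],"yaw":0,"grip":87.6},{"linear":[0,0,0],"yaw":0,"grip":87.6}]'
python3 -c "
from h import *
go((.588,.0505,.157),.075)"
```

```text
time: 18.45
tool_pos: [0.5164, -0.2859, 0.1556]
tcp_rot: [3.139, 0.118, 0.003]
force: [-0.7, -0.0, -0.4]
grip_width: 0.999
TCP [ 0.5164 -0.2859  0.1556] head 0.0748 w 87.9 F [-0.7 -0.  -0.4] t 18.45
tool yaw turn -0.0002
tool shift mm [  96.6 -330.    -1.4] rows units [  3.22 -11.    -0.05]
```

```bash
python3 -m jog '[{"linear":[0,-1,0],"yaw":0,"grip":87.6},{"linear":[0,-1,0],"yaw":0,"grip":87.6},{"linear":[0.36,-1,0],"yaw":0,"grip":87.6},{"linear":[0.36,-1,0],"yaw":0,"grip":87.6},{"linear":[0.36,-1,0],"yaw":0,"grip":87.6},{"linear":[0.36,-1,0],"yaw":0,"grip":87.6},{"linear":[0.36,-1,0],"yaw":0,"grip":87.6},{"linear":[0.36,-1,0],"yaw":0,"grip":87.6},{"linear":[0.36,-1,0],"yaw":0,"grip":87.6},{"linear":[0.36,-1,0],"yaw":0,"grip":87.6}]'
python3 -m jog '[{"linear":[0.34,-1,0],"yaw":0,"grip":87.6},{"linear":[0,0,0],"yaw":0,"grip":87.6},{"linear":[0,0,0],"yaw":0,"grip":87.6}]'
python3 - <<'E'
from h import *
p=camera("scene");b=p["color"]
cv2.imwrite("pics/g3.png",cv2.resize(b[100:290,90:510],(800,362),interpolation=cv2.INTER_CUBIC))
for t in("block_flat","block_square","block_round","pin_box","pad_square","pad_flat","pad_round"):
    for d in landmark_of(p,t)[:1]: print(t,round(d["conf"],2),np.round(at(p,d["at"],{"pad":.006,"pin":.006}.get(t[:3],.009 if t=="block_round" else .004)),4))
go((.588,.0505,.067),.075)
E
```

```text
time: 19.45
tool_pos: [0.5791, 0.0209, 0.1535]
tcp_rot: [3.139, 0.118, -0.004]
force: [1.0, -0.4, 0.4]
grip_width: 1.004
time: 19.75
tool_pos: [0.5869, 0.051, 0.1534]
tcp_rot: [3.139, 0.12, -0.004]
force: [0.4, -0.6, -0.1]
grip_width: 0.999
block_flat 0.8 [ 0.512  -0.2875]
block_round 0.56 [0.5868 0.0485]
pin_box 0.7 [ 0.6064 -0.022 ]
pad_square 0.85 [ 0.6025 -0.1079]
pad_flat 0.75 [ 0.5554 -0.0335]
pad_round 0.63 [0.5933 0.0479]
TCP [0.5875 0.0499 0.155 ] head 0.0742 w 87.6 F [ 0.2 -0.7 -0.2] t 20.15
tool yaw turn -0.0008
tool shift mm [ 0.5 -0.6 88. ] rows units [ 0.02 -0.02  2.93]
```

View pics/g3.png

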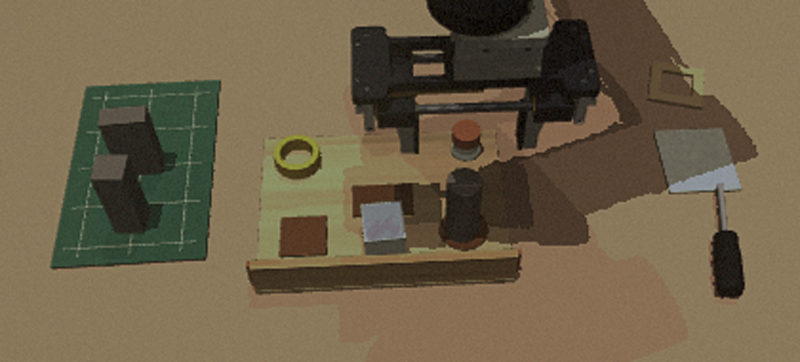

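Flat and square blocks both stand upright on the mat at (130,140) and (120,195). The gripper is centred over the round block at (463,205). The pads agree with my grasp poses to about 3 mm.

```bash
python3 -m jog '[{"linear":[0.06,-0.02,0.5],"yaw":0,"grip":87.6},{"linear":[0,0,1],"yaw":0,"grip":87.6},{"linear":[0,0,1],"yaw":0,"grip":80},{"linear":[0,0,0.43],"yaw":0,"grip":65},{"linear":[0,0,0],"yaw":0,"grip":50},{"linear":[0,0,0],"yaw":0,"grip":44},{"linear":[0,0,0],"yaw":0,"grip":44},{"linear":[0,0,0],"yaw":0,"grip":44},{"linear":[0,0,0],"yaw":0,"grip":44}]'
python3 -m jog '[{"linear":[0,0,0],"yaw":0,"grip":40},{"linear":[0,0,0],"yaw":0,"grip":37},{"linear":[0,0,0],"yaw":0,"grip":24},{"linear":[0,0,0],"yaw":0,"grip":24},{"linear":[0,0,0],"yaw":0,"grip":24}]'
python3 -m jog '[{"linear":[0,0,-0.3],"yaw":0,"grip":24},{"linear":[0,0,-0.7],"yaw":0,"grip":24},{"linear":[0,0,-1],"yaw":0,"grip":24},{"linear":[0,0,-1],"yaw":0,"grip":24},{"linear":[0,0,0],"yaw":0,"grip":24},{"linear":[0,0,0],"yaw":0,"grip":24}]'
python3 -c "
from h import *
go((.446,-.292,.156),.075)"
```

```text
time: 21.05
tool_pos: [0.5899, 0.0514, 0.068]
tcp_rot: [-3.139, -0.118, -0.002]
force: [0.4, -0.1, 0.2]
grip_width: 0.507
time: 21.55
tool_pos: [0.5894, 0.051, 0.0671]
tcp_rot: [3.139, 0.118, 0.0]
force: [0.8, -2.8, 1.2]
grip_width: 0.383
time: 22.15
tool_pos: [0.5887, 0.0514, 0.1566]
tcp_rot: [-3.138, -0.117, 0.001]
force: [-0.2, -0.3, -7.5]
grip_width: 0.38
TCP [0.5887 0.0514 0.1566] head 0.0745 w 33.5 F [-0.2 -0.3 -7.5] t 22.15
tool yaw turn -0.0005
tool shift mm [-168.   331.8    0.6] rows units [-5.6  11.06  0.02]
```

```bash
python3 -m jog '[{"linear":[-0.3,0.5,0],"yaw":0,"grip":24},{"linear":[-0.5,1,0],"yaw":0,"grip":24},{"linear":[-0.5,1,0],"yaw":0,"grip":24},{"linear":[-0.5,1,0],"yaw":0,"grip":24},{"linear":[-0.5,1,0],"yaw":0,"grip":24},{"linear":[-0.5,1,0],"yaw":0,"grip":24},{"linear":[-0.5,1,0],"yaw":0,"grip":24},{"linear":[-0.5,1,0],"yaw":0,"grip":24},{"linear":[-0.5,1,0],"yaw":0,"grip":24},{"linear":[-0.5,1,0],"yaw":0,"grip":24}]'
python3 -m jog '[{"linear":[-0.5,1,0],"yaw":0,"grip":24},{"linear":[-0.3,0.56,0],"yaw":0,"grip":24},{"linear":[0,0,0],"yaw":0,"grip":24},{"linear":[0,0,0.5],"yaw":0,"grip":24},{"linear":[0,0,1],"yaw":0,"grip":24},{"linear":[0,0,0.9],"yaw":0,"grip":24},{"linear":[0,0,0.4],"yaw":0,"grip":24},{"linear":[0,0,0.1],"yaw":0,"grip":24},{"linear":[0,0,0],"yaw":0,"grip":24},{"linear":[0,0,0],"yaw":0,"grip":24}]'
python3 -c "
from h import *
go((.446,-.292,.0622),.075)"
```

```text
time: 23.15
tool_pos: [0.4646, -0.2447, 0.155]
tcp_rot: [-3.138, -0.117, 0.006]
force: [0.4, -0.2, -7.3]
grip_width: 0.381
time: 24.15
tool_pos: [0.4476, -0.2924, 0.071]
tcp_rot: [3.139, 0.118, 0.002]
force: [-0.0, 0.8, -5.9]
grip_width: 0.383
TCP [ 0.4476 -0.2924  0.071 ] head 0.0754 w 33.7 F [-0.   0.8 -5.9] t 24.15
tool yaw turn 0.0004
tool shift mm [-1.5 -0.5  8.8] rows units [-0.05 -0.02  0.29]
```

```bash
python3 -m jog '[{"linear":[0,0,0.12],"yaw":0,"grip":24},{"linear":[0,0,0.12],"yaw":0,"grip":24},{"linear":[0,0,0],"yaw":0,"grip":24},{"linear":[0,0,0],"yaw":0,"grip":24}]'
python3 -m jog '[{"linear":[0,0,0.03],"yaw":0,"grip":24},{"linear":[0,0,0],"yaw":0,"grip":24},{"linear":[0,0,0],"yaw":0,"grip":24}]'
python3 -m jog '[{"linear":[0,0,0.02],"yaw":0,"grip":24},{"linear":[0,0,0],"yaw":0,"grip":24},{"linear":[0,0,0],"yaw":0,"grip":24}]'
```

```text
time: 24.55
tool_pos: [0.4467, -0.2923, 0.0629]
tcp_rot: [3.139, 0.118, -0.0]
force: [0.4, -0.0, -6.9]
grip_width: 0.383
time: 24.85
tool_pos: [0.447, -0.2923, 0.0622]
tcp_rot: [3.139, 0.118, 0.001]
force: [-0.4, -0.3, -3.9]
grip_width: 0.385
time: 25.15
tool_pos: [0.447, -0.2924, 0.0621]
tcp_rot: [3.139, 0.118, 0.001]
force: [-3.1, 2.0, 5.7]
grip_width: 0.381
```

```bash
python3 -m jog '[{"linear":[0,0,-0.02],"yaw":0,"grip":45},{"linear":[0,0,0],"yaw":0,"grip":60},{"linear":[0,0,0],"yaw":0,"grip":87.6},{"linear":[0,0,0],"yaw":0,"grip":87.6},{"linear":[0,0,0],"yaw":0,"grip":87.6},{"linear":[0,0,-1],"yaw":0,"grip":87.6},{"linear":[0,0,-1],"yaw":0,"grip":87.6},{"linear":[0,0,-1],"yaw":0,"grip":87.6},{"linear":[0,0,0],"yaw":0,"grip":60},{"linear":[0,0,0],"yaw":0,"grip":60}]'
python3 -c "
from h import *
go((.604,-.028,.1),.075)"
```

```text
time: 26.15
tool_pos: [0.447, -0.2922, 0.1525]
tcp_rot: [3.139, 0.117, 0.003]
force: [-0.2, -0.1, 0.3]
grip_width: 0.877
TCP [ 0.447  -0.2922  0.1525] head 0.0748 w 77.2 F [-0.2 -0.1  0.3] t 26.15
tool yaw turn -0.0002
tool shift mm [ 176.3 -251.7   52.5] rows units [ 5.88 -8.39  1.75]
```

```bash
python3 -m jog '[{"linear":[0.6,-0.89,0],"yaw":0,"grip":60},{"linear":[0.66,-0.94,0],"yaw":0,"grip":60},{"linear":[0.66,-0.94,0],"yaw":0,"grip":60},{"linear":[0.66,-0.94,0],"yaw":0,"grip":60},{"linear":[0.66,-0.94,0],"yaw":0,"grip":60},{"linear":[0.66,-0.94,0],"yaw":0,"grip":60},{"linear":[0.66,-0.94,0],"yaw":0,"grip":60},{"linear":[0.66,-0.94,0],"yaw":0,"grip":60},{"linear":[0.66,-0.92,0],"yaw":0,"grip":60},{"linear":[0,0,0],"yaw":0,"grip":60}]'
python3 -m jog '[{"linear":[0,0,0.6],"yaw":0,"grip":60},{"linear":[0,0,0.6],"yaw":0,"grip":60},{"linear":[0,0,0],"yaw":0,"grip":60},{"linear":[0,0,0],"yaw":0,"grip":60}]'
python3 - <<'E'
from h import *
p=camera("scene");b=p["color"]
cv2.imwrite("pics/g4.png",cv2.resize(b[100:290,90:510],(800,362),interpolation=cv2.INTER_CUBIC))
for t in("block_flat","block_square","block_round","pin_box","pad_square","pad_flat","pad_round"):
    for d in landmark_of(p,t)[:1]: print(t,round(d["conf"],2),np.round(at(p,d["at"],{"pad":.006,"pin":.006}.get(t[:3],.004)),4))
go((.604,-.028,.025),.075)
E
```

```text
time: 27.15
tool_pos: [0.6051, -0.0251, 0.1501]
tcp_rot: [3.139, 0.122, -0.002]
force: [0.5, -0.8, -0.2]
grip_width: 0.688
time: 27.55
tool_pos: [0.6031, -0.0285, 0.1152]
tcp_rot: [3.139, 0.118, -0.003]
force: [0.1, -0.1, 1.7]
grip_width: 0.681
block_flat 0.66 [ 0.5137 -0.2855]
block_square 0.79 [ 0.5836 -0.2788]
block_round 0.72 [0.5882 0.0489]
pin_box 0.72 [ 0.5984 -0.0264]
pad_square 0.92 [ 0.6009 -0.1075]
pad_flat 0.8 [ 0.5525 -0.0262]
pad_round 0.56 [0.5905 0.048 ]
TCP [ 0.6039 -0.028   0.1164] head 0.0749 w 60.2 F [-0.   0.4  0.3] t 27.95
tool yaw turn -0.0001
tool shift mm [ 0.1 -0.  91.4] rows units [ 0.   -0.    3.05]
```

View pics/g4.png

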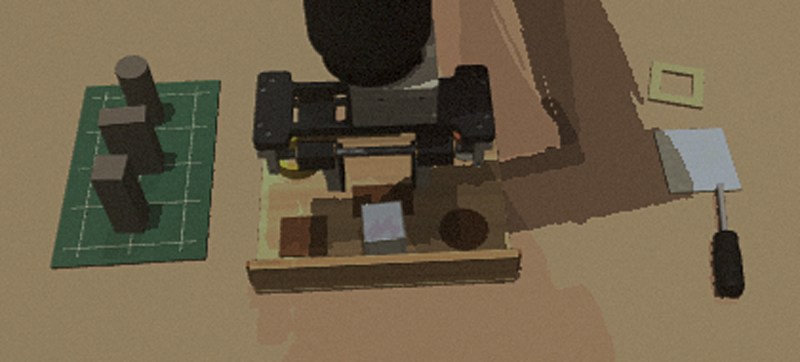

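All three blocks stand upright on the mat. The pin box at (383,220) is between the fingers (336–420), so I'll descend on it.

```bash
python3 -m jog '[{"linear":[0,0,0.5],"yaw":0,"grip":60},{"linear":[0,0,1],"yaw":0,"grip":60},{"linear":[0,0,0.9],"yaw":0,"grip":60},{"linear":[0,0,0.4],"yaw":0,"grip":60},{"linear":[0,0,0.2],"yaw":0,"grip":60},{"linear":[0,0,0],"yaw":0,"grip":48},{"linear":[0,0,0],"yaw":0,"grip":48},{"linear":[0,0,0],"yaw":0,"grip":48}]'
python3 -m jog '[{"linear":[0,0,0],"yaw":0,"grip":44},{"linear":[0,0,0],"yaw":0,"grip":41},{"linear":[0,0,0],"yaw":0,"grip":34},{"linear":[0,0,0],"yaw":0,"grip":34},{"linear":[0,0,0],"yaw":0,"grip":34}]'
python3 -m jog '[{"linear":[0,0,-0.3],"yaw":0,"grip":34},{"linear":[0,0,-0.7],"yaw":0,"grip":34},{"linear":[0,0,-1],"yaw":0,"grip":34},{"linear":[0,0,-1],"yaw":0,"grip":34},{"linear":[0,0,0],"yaw":0,"grip":34},{"linear":[0,0,0],"yaw":0,"grip":34}]'
python3 - <<'E'
from h import *
p=camera("scene");b=p["color"]
cv2.imwrite("pics/g5.png",cv2.resize(b[160:260,220:360],(800,571),interpolation=cv2.INTER_CUBIC))
for d in landmark_of(p,"pin_box")[:1]: print(d)
go((.491,.301,.112),.075)
E
```

```text
time: 28.75
tool_pos: [0.6046, -0.0279, 0.0272]
tcp_rot: [-3.139, -0.118, -0.003]
force: [0.8, -0.5, 0.5]
grip_width: 0.554
time: 29.25
tool_pos: [0.6042, -0.0278, 0.0265]
tcp_rot: [-3.139, -0.118, -0.002]
force: [-1.0, 1.3, 5.4]
grip_width: 0.459
time: 29.85
tool_pos: [0.6039, -0.028, 0.1169]
tcp_rot: [-3.139, -0.117, -0.002]
force: [-0.8, -0.5, -2.1]
grip_width: 0.458
{'at': [193.6, 291.4], 'conf': 0.94}
TCP [ 0.603  -0.0282  0.1152] head 0.0747 w 40.5 F [-1.2 -0.4 -0.7] t 29.95
tool yaw turn -0.0003
tool shift mm [ -87.  -336.6    3.2] rows units [ -2.9  -11.22   0.11]
```

View pics/g5.png

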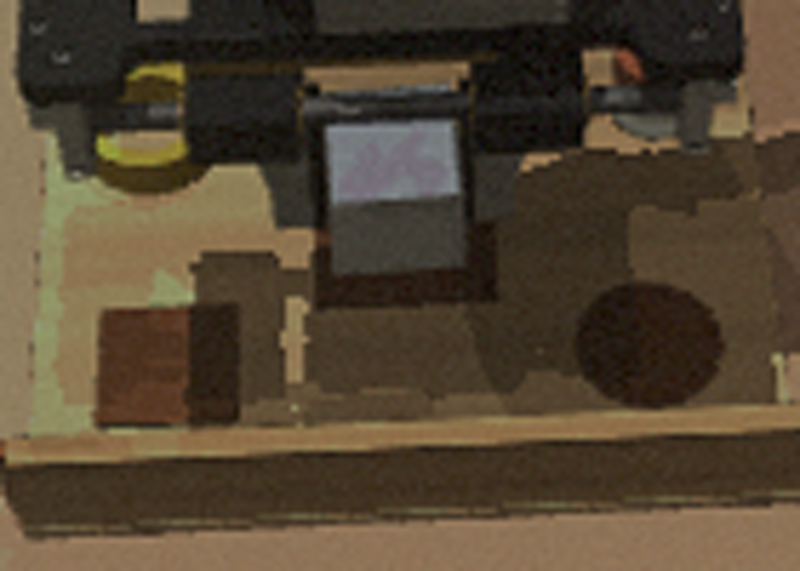

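```bash
python3 - <<'E'
from h import *
p=camera("scene"); q=camera("top")
print("org",at(p,(193.6,291.4),.095)); print("top front edge-22", at(p,(195,289.7),.129)-[.022,0], "bot", at(p,(207.8,289.7),.095)-[.022,0])
for n,c in(("s",p),("t",q)):
    for t in("card","mat"):
        for d in landmark_of(c,t)[:1]: print(n,t,d["conf"],at(c,d["at"],0))
    hsv=cv2.cvtColor(cv2.medianBlur(c["color"],3),cv2.COLOR_BGR2HSV).astype(int)
    m=((hsv[...,1]<80)&(hsv[...,2]>85)).astype(np.uint8); m=cv2.morphologyEx(m,cv2.MORPH_OPEN,np.ones((9,9)))
    print(n,rect(c,m>0,.004)[0])
E
```

```text
org [ 0.59575006 -0.02414248]
top front edge-22 [ 0.60250764 -0.02441507] bot [ 0.604401   -0.02546691]
s card 0.92 [0.48490396 0.29968993]
s mat 0.65 [ 0.51170942 -0.28854821]
s ((490.1136169433594, 301.76861572265625), (84.49209594726562, 76.462890625), 3.8560240268707275)
t mat 0.97 [ 0.52130062 -0.28384013]
t ((616.4613037109375, 529.9666137695312), (25.55521011352539, 130.05038452148438), 11.335532188415527)
```

```bash
python3 -m jog '[{"linear":[-0.26,-1,0],"yaw":0,"grip":34},{"linear":[-0.26,-1,0],"yaw":0,"grip":34},{"linear":[-0.26,-1,0],"yaw":0,"grip":34},{"linear":[-0.26,-1,0],"yaw":0,"grip":34},{"linear":[-0.26,-1,0],"yaw":0,"grip":34},{"linear":[-0.26,-1,0],"yaw":0,"grip":34},{"linear":[-0.26,-1,0],"yaw":0,"grip":34},{"linear":[-0.26,-1,0],"yaw":0,"grip":34},{"linear":[-0.26,-1,0],"yaw":0,"grip":34},{"linear":[-0.26,-1,0],"yaw":0,"grip":34}]'
python3 -m jog '[{"linear":[-0.3,-1,0],"yaw":0,"grip":34},{"linear":[0,-0.22,0],"yaw":0,"grip":34},{"linear":[0,0,0],"yaw":0,"grip":34},{"linear":[0,0,0],"yaw":0,"grip":34}]'
```

```text
time: 31.25
tool_pos: [0.5029, 0.2664, 0.1158]
tcp_rot: [3.139, 0.118, -0.0]
force: [0.1, -0.2, -1.5]
grip_width: 0.46
time: 31.65
tool_pos: [0.4917, 0.3005, 0.1156]
tcp_rot: [3.139, 0.118, -0.001]
force: [-0.0, -0.2, -1.0]
grip_width: 0.459
```

```bash
python3 -m jog '[{"linear":[-0.05,-0.02,0.5],"yaw":0,"grip":34},{"linear":[0,0,1],"yaw":0,"grip":34},{"linear":[0,0,0.9],"yaw":0,"grip":34},{"linear":[0,0,0.3],"yaw":0,"grip":34},{"linear":[0,0,0.1],"yaw":0,"grip":34},{"linear":[0,0,0],"yaw":0,"grip":34},{"linear":[0,0,0],"yaw":0,"grip":34},{"linear":[0,0,0],"yaw":0,"grip":34}]'
python3 - <<'E'
from h import *
p=camera("scene");b=p["color"]
cv2.imwrite("pics/g6.png",cv2.resize(b[130:230,400:520],(720,600),interpolation=cv2.INTER_CUBIC))
for t in("pin_box","card"):
    for d in landmark_of(p,t)[:1]: print(t,d, at(p,d["at"],.009 if t=="pin_box" else 0))
go((.490,.301,.0248),.075)
E
```

```text
time: 32.45
tool_pos: [0.4908, 0.3021, 0.0331]
tcp_rot: [-3.138, -0.118, -0.002]
force: [0.8, 0.9, -0.7]
grip_width: 0.457
card {'at': [185.1, 453.4], 'conf': 0.6} [0.49251651 0.29753749]
TCP [0.4905 0.302  0.0327] head 0.0752 w 40.5 F [ 0.3  0.4 -0.6] t 32.6
tool yaw turn 0.0002
tool shift mm [-0.5  0.9  7.9] rows units [-0.02  0.03  0.26]
```

View pics/g6.png

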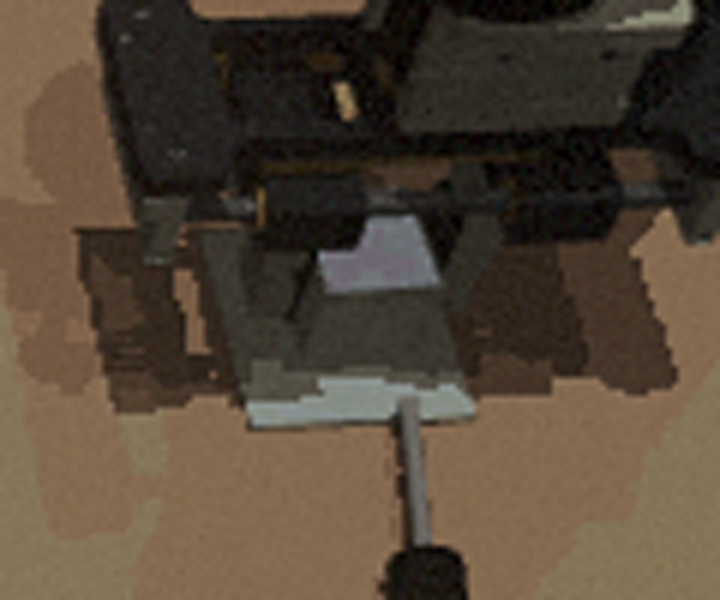

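The box hangs about 8 mm over the card, well inside its edges. Lowering to contact.

```bash
python3 -m jog '[{"linear":[0,0.02,0.12],"yaw":0,"grip":34},{"linear":[0,0,0.09],"yaw":0,"grip":34},{"linear":[0,0,0],"yaw":0,"grip":34},{"linear":[0,0,0],"yaw":0,"grip":34}]'
python3 -m jog '[{"linear":[0,0,0.03],"yaw":0,"grip":34},{"linear":[0,0,0],"yaw":0,"grip":34},{"linear":[0,0,0],"yaw":0,"grip":34}]'
python3 -m jog '[{"linear":[0,0,0.03],"yaw":0,"grip":34},{"linear":[0,0,0],"yaw":0,"grip":34},{"linear":[0,0,0],"yaw":0,"grip":34}]'
```

```text
time: 33.0
tool_pos: [0.4902, 0.3009, 0.0254]
tcp_rot: [3.139, 0.118, -0.0]
force: [0.8, -0.6, -1.0]
grip_width: 0.461
time: 33.3
tool_pos: [0.4903, 0.301, 0.0247]
tcp_rot: [3.139, 0.118, 0.0]
force: [0.5, 0.2, -0.8]
grip_width: 0.461
time: 33.6
tool_pos: [0.4903, 0.3011, 0.0245]
tcp_rot: [-3.139, -0.118, -0.001]
force: [-3.0, -1.9, 5.7]
grip_width: 0.458
```

```bash
python3 -m jog '[{"linear":[0,0,-0.02],"yaw":0,"grip":46},{"linear":[0,0,0],"yaw":0,"grip":60},{"linear":[0,0,0],"yaw":0,"grip":60},{"linear":[0,0,0],"yaw":0,"grip":60},{"linear":[0,0,-1],"yaw":0,"grip":60},{"linear":[0,0,-1],"yaw":0,"grip":80},{"linear":[0,0,-1],"yaw":0,"grip":87.6},{"linear":[0,0,-1],"yaw":0,"grip":87.6},{"linear":[0,1,-0.3],"yaw":0,"grip":87.6},{"linear":[0,1,0],"yaw":0,"grip":87.6}]'
python3 -m jog '[{"linear":[0,1,0],"yaw":0,"grip":87.6},{"linear":[0,1,0],"yaw":0,"grip":87.6},{"linear":[0,1,0],"yaw":0,"grip":87.6},{"linear":[0,1,0],"yaw":0,"grip":87.6},{"linear":[0,1,0],"yaw":0,"grip":87.6},{"linear":[0,1,0],"yaw":0,"grip":87.6},{"linear":[0,1,0],"yaw":0,"grip":87.6},{"linear":[0,1,0],"yaw":0,"grip":87.6},{"linear":[0,0,0],"yaw":0,"grip":87.6}]'
python3 - <<'E'
from h import *
P={n:camera(n) for n in("scene","top")}
A=[]
for n,p in P.items():
    r,c=map(int,pix(p,(.49,.30,.02))); A.append(cv2.resize(p["color"][r-35:r+35,c-40:c+40],(640,560)if 0 else (400,350),interpolation=cv2.INTER_CUBIC)); print(n,r,c)
    for t,z in(("pin_box",.004),("card",0)):
        for d in landmark_of(p,t)[:1]: print(n,t,d, at(p,d["at"],z))
cv2.imwrite("pics/g7.png",np.hstack(A))
go((.447,-.2924,.152),.075)
E
```

```text
time: 34.6
tool_pos: [0.4955, 0.2417, 0.1554]
tcp_rot: [-3.137, -0.12, -0.004]
force: [0.5, -0.5, -0.4]
grip_width: 0.992
time: 35.5
tool_pos: [0.5124, -0.0007, 0.1532]
tcp_rot: [3.139, 0.113, -0.001]
force: [-0.5, -0.0, 0.0]
grip_width: 0.996
scene 177 456
scene pin_box {'at': [182.1, 455.1], 'conf': 0.67} [0.4878038  0.30073604]
scene card {'at': [185.8, 454.1], 'conf': 0.71} [0.49429466 0.29869385]
top 228 206
top pin_box {'at': [216.0, 443.7], 'conf': 0.15} [ 0.52279892 -0.28528774]
top card {'at': [185.6, 369.6], 'conf': 0.42} [ 0.59927432 -0.10376592]
TCP [0.5128 0.0026 0.1534] head 0.0761 w 87.5 F [ 0.8 -0.1 -0.1] t 35.8
tool yaw turn 0.0011
tool shift mm [-87.7 289.2   1.4] rows units [-2.92  9.64  0.05]
```

View pics/g7.png

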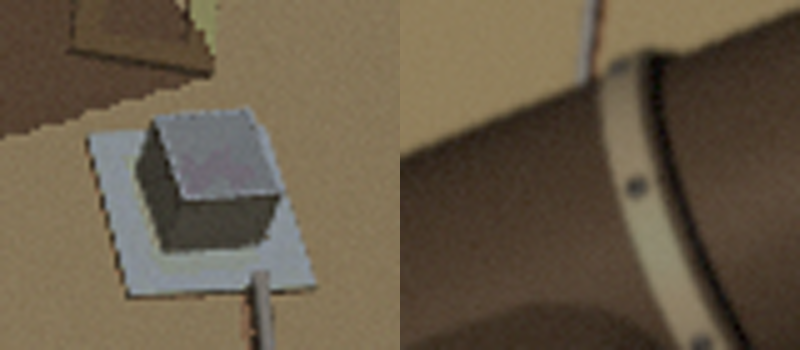

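```bash
python3 - <<'E'
from h import *
p=camera("scene")
f=lambda u,v,z: at(p,(142+v/5-.4,416+u/5-.4),z)*1000
BL,BR,TL=f(130,297,.002),f(316,288,.002),f(88,135,.004)
print("card",BL,BR,TL,"ctr",(BR+TL)/2,np.linalg.norm(BR-BL),np.linalg.norm(TL-BL))
a,b,c=f(165,250,.004),f(268,244,.004),f(138,193,.004); print("box bottom",a,b,c,"ctr",(b+c)/2,np.linalg.norm(b-a),np.linalg.norm(c-a))
A,B,C,D=f(187,201,.038),f(282,194,.038),f(152,120,.038),f(246,110,.038); print("box top",(A+B+C+D)/4,np.linalg.norm(B-A),np.linalg.norm(C-A))
E
```

```text
card [535.04939433 267.41582327] [528.45465475 342.09249435] [453.09311522 260.53773429] ctr [490.77388498 301.31511432] 74.9672981603986 82.24439065095176
box bottom [512.64776232 283.98742561] [508.39186449 325.90239238] [483.53673266 277.14436053] ctr [495.96429857 301.52337645] 42.13047715702657 29.90450782002825
box top [491.34206372 299.51198061] 37.94348858151045 41.89281269795571
```

Scene view: the box is upright, centred on the card to about 2 mm (box (491,300), card (491,301) mm). Now returning the blocks, round first.

```bash
python3 -m jog '[{"linear":[-0.3,0.96,0],"yaw":0.011,"grip":87.6},{"linear":[-0.3,0.96,0],"yaw":0,"grip":87.6},{"linear":[-0.3,0.96,0],"yaw":0,"grip":87.6},{"linear":[-0.3,0.96,0],"yaw":0,"grip":87.6},{"linear":[-0.3,0.96,0],"yaw":0,"grip":87.6},{"linear":[-0.3,0.96,0],"yaw":0,"grip":87.6},{"linear":[-0.3,0.96,0],"yaw":0,"grip":87.6},{"linear":[-0.3,0.96,0],"yaw":0,"grip":87.6},{"linear":[-0.3,0.96,0],"yaw":0,"grip":87.6},{"linear":[-0.22,1,0],"yaw":0,"grip":87.6}]'
python3 -m jog '[{"linear":[0,0,0],"yaw":0,"grip":70},{"linear":[0,0,0],"yaw":0,"grip":70},{"linear":[0,0,0],"yaw":0,"grip":70}]'
python3 -c "
from h import *
go((.447,-.2924,.0621),.075)"
```

```text
time: 36.85
tool_pos: [0.4467, -0.2936, 0.1535]
tcp_rot: [-3.139, -0.118, -0.0]
force: [0.6, 0.6, -0.3]
grip_width: 1.0
time: 37.15
tool_pos: [0.447, -0.2923, 0.1534]
tcp_rot: [-3.139, -0.117, 0.0]
force: [0.3, 0.2, 0.5]
grip_width: 0.819
TCP [ 0.447  -0.2923  0.1534] head 0.0746 w 72.0 F [0.3 0.2 0.5] t 37.15
tool yaw turn -0.0004
tool shift mm [-0.   0.1 91.3] rows units [-0.    0.    3.04]
```

Down, grip, and lift 94 mm, then compute the shift to the home pose.

```bash
python3 -m jog '[{"linear":[0,0,0.5],"yaw":0,"grip":70},{"linear":[0,0,1],"yaw":0,"grip":70},{"linear":[0,0,1],"yaw":0,"grip":60},{"linear":[0,0,0.54],"yaw":0,"grip":50},{"linear":[0,0,0],"yaw":0,"grip":44},{"linear":[0,0,0],"yaw":0,"grip":40},{"linear":[0,0,0],"yaw":0,"grip":37},{"linear":[0,0,0],"yaw":0,"grip":24},{"linear":[0,0,0],"yaw":0,"grip":24},{"linear":[0,0,0],"yaw":0,"grip":24}]'
python3 -m jog '[{"linear":[0,0,-0.3],"yaw":0,"grip":24},{"linear":[0,0,-0.7],"yaw":0,"grip":24},{"linear":[0,0,-1],"yaw":0,"grip":24},{"linear":[0,0,-1],"yaw":0,"grip":24},{"linear":[0,0,-0.2],"yaw":0,"grip":24},{"linear":[0,0,0],"yaw":0,"grip":24}]'
python3 -c "
from h import *
go((.5892,.051,.156),.075)"
```

```text
time: 38.15
tool_pos: [0.4477, -0.293, 0.0634]
tcp_rot: [3.139, 0.116, 0.004]
force: [0.2, 3.6, 7.9]
grip_width: 0.384
time: 38.75
tool_pos: [0.4467, -0.293, 0.1588]
tcp_rot: [-3.139, -0.115, -0.003]
force: [-0.0, 0.4, -6.9]
grip_width: 0.383
TCP [ 0.4467 -0.293   0.1588] head 0.0734 w 33.7 F [-0.   0.4 -6.9] t 38.75
tool yaw turn -0.0016
tool shift mm [ 167.8 -332.3    2.8] rows units [  5.59 -11.08   0.09]
```

```bash
python3 -m jog '[{"linear":[0,-0.5,0],"yaw":0,"grip":24},{"linear":[0.1,-1,0],"yaw":0,"grip":24},{"linear":[0.6,-1,0],"yaw":0,"grip":24},{"linear":[0.6,-1,0],"yaw":0,"grip":24},{"linear":[0.6,-1,0],"yaw":0,"grip":24},{"linear":[0.6,-1,0],"yaw":0,"grip":24},{"linear":[0.6,-1,0],"yaw":0,"grip":24},{"linear":[0.6,-1,0],"yaw":0,"grip":24},{"linear":[0.6,-1,0],"yaw":0,"grip":24},{"linear":[0.6,-1,0],"yaw":0,"grip":24}]'
python3 -m jog '[{"linear":[0.6,-1,0],"yaw":0,"grip":24},{"linear":[0.09,-0.58,0],"yaw":0,"grip":24},{"linear":[0,0,0],"yaw":0,"grip":24},{"linear":[0,0,0],"yaw":0,"grip":24},{"linear":[0,0,0],"yaw":0,"grip":24}]'
python3 -c "
from h import *
go((.5892,.051,.0675),.075)"
```

```text
time: 39.75
tool_pos: [0.571, 0.0037, 0.1559]
tcp_rot: [3.139, 0.116, -0.006]
force: [0.9, -0.1, -6.2]
grip_width: 0.38
time: 40.25
tool_pos: [0.5884, 0.0502, 0.1572]
tcp_rot: [3.139, 0.115, -0.003]
force: [0.6, -0.1, -6.7]
grip_width: 0.383
TCP [0.5884 0.0502 0.1572] head 0.0735 w 33.7 F [ 0.6 -0.1 -6.7] t 40.25
tool yaw turn -0.0015
tool shift mm [ 0.9 -0.8 89.7] rows units [ 0.03 -0.03  2.99]
```

```bash
python3 -m jog '[{"linear":[0.03,-0.03,0.5],"yaw":0,"grip":24},{"linear":[0,0,1],"yaw":0,"grip":24},{"linear":[0,0,0.9],"yaw":0,"grip":24},{"linear":[0,0,0.3],"yaw":0,"grip":24},{"linear":[0,0,0.1],"yaw":0,"grip":24},{"linear":[0,0,0],"yaw":0,"grip":24},{"linear":[0,0,0],"yaw":0,"grip":24},{"linear":[0,0,0],"yaw":0,"grip":24}]'
python3 -m jog '[{"linear":[0,0,0.08],"yaw":0,"grip":24},{"linear":[0,0,0],"yaw":0,"grip":24},{"linear":[0,0,0],"yaw":0,"grip":24}]'
python3 -m jog '[{"linear":[0,0,0.04],"yaw":0,"grip":24},{"linear":[0,0,0],"yaw":0,"grip":24},{"linear":[0,0,0],"yaw":0,"grip":24}]'
```

```text
time: 41.05
tool_pos: [0.5911, 0.052, 0.0756]
tcp_rot: [-3.139, -0.116, -0.004]
force: [-0.5, -0.2, -6.8]
grip_width: 0.383
time: 41.35
tool_pos: [0.5903, 0.0518, 0.0719]
tcp_rot: [-3.139, -0.116, -0.0]
force: [-0.0, -0.3, -6.7]
grip_width: 0.381
time: 41.65
tool_pos: [0.5903, 0.0518, 0.0705]
tcp_rot: [3.139, 0.116, -0.0]
force: [0.4, 0.9, -6.4]
grip_width: 0.38
```

```bash
python3 -m jog '[{"linear":[-0.03,0.01,0.05],"yaw":0,"grip":24},{"linear":[0,0,0],"yaw":0,"grip":24},{"linear":[0,0,0],"yaw":0,"grip":24}]'
python3 -m jog '[{"linear":[0,0,0.04],"yaw":0,"grip":24},{"linear":[0,0,0],"yaw":0,"grip":24},{"linear":[0,0,0],"yaw":0,"grip":24}]'
python3 -m jog '[{"linear":[0,0,0.02],"yaw":0,"grip":24},{"linear":[0,0,0],"yaw":0,"grip":24},{"linear":[0,0,0],"yaw":0,"grip":24}]'
```

```text
time: 41.95
tool_pos: [0.5893, 0.0514, 0.069]
tcp_rot: [3.139, 0.116, -0.0]
force: [0.1, -0.2, -6.1]
grip_width: 0.381
time: 42.25
tool_pos: [0.5897, 0.0515, 0.0685]
tcp_rot: [-3.139, -0.116, -0.001]
force: [-2.4, 0.6, 1.0]
grip_width: 0.383
time: 42.55
tool_pos: [0.5898, 0.0515, 0.0684]
tcp_rot: [-3.139, -0.117, -0.002]
force: [-4.5, 0.8, 7.0]
grip_width: 0.385
```

```bash
python3 -m jog '[{"linear":[0,0,-0.02],"yaw":0,"grip":42},{"linear":[0,0,0],"yaw":0,"grip":60},{"linear":[0,0,0],"yaw":0,"grip":87.6},{"linear":[0,0,0],"yaw":0,"grip":87.6},{"linear":[0,0,0],"yaw":0,"grip":87.6},{"linear":[0,0,-1],"yaw":0,"grip":87.6},{"linear":[0,0,-1],"yaw":0,"grip":87.6},{"linear":[0,0,-1],"yaw":0,"grip":87.6},{"linear":[0,0,0],"yaw":0,"grip":87.6},{"linear":[0,0,0],"yaw":0,"grip":87.6}]'
python3 -c "
from h import *
go((.5163,-.2859,.157),.075)"
```

```text
time: 43.55
tool_pos: [0.5897, 0.0516, 0.1586]
tcp_rot: [-3.139, -0.116, -0.003]
force: [-0.3, -0.3, -0.6]
grip_width: 1.0
TCP [0.5897 0.0516 0.1586] head 0.0738 w 88.0 F [-0.3 -0.3 -0.6] t 43.55
tool yaw turn -0.0012
tool shift mm [-98.5 331.1   1.6] rows units [-3.28 11.04  0.05]
```

```bash
python3 -m jog '[{"linear":[-0.3,1,0],"yaw":-0.012,"grip":87.6},{"linear":[-0.3,1,0],"yaw":0,"grip":87.6},{"linear":[-0.3,1,0],"yaw":0,"grip":87.6},{"linear":[-0.3,1,0],"yaw":0,"grip":87.6},{"linear":[-0.3,1,0],"yaw":0,"grip":87.6},{"linear":[-0.3,1,0],"yaw":0,"grip":87.6},{"linear":[-0.3,1,0],"yaw":0,"grip":87.6},{"linear":[-0.3,1,0],"yaw":0,"grip":87.6},{"linear":[-0.3,1,0],"yaw":0,"grip":87.6},{"linear":[-0.3,1,0],"yaw":0,"grip":87.6}]'
python3 -m jog '[{"linear":[-0.28,1,0],"yaw":0,"grip":87.6},{"linear":[0,0.04,0],"yaw":0,"grip":87.6},{"linear":[0,0,0],"yaw":0,"grip":87.6},{"linear":[0,0,0],"yaw":0,"grip":87.6},{"linear":[0,0,0],"yaw":0,"grip":87.6}]'
python3 -c "
from h import *
go((.5163,-.2859,.0655),.075)"
```

```text
time: 44.55
tool_pos: [0.521, -0.2555, 0.1564]
tcp_rot: [-3.139, -0.118, 0.003]
force: [0.4, -0.2, 0.2]
grip_width: 0.997
time: 45.05
tool_pos: [0.5162, -0.2854, 0.1576]
tcp_rot: [-3.139, -0.119, 0.001]
force: [0.3, 0.0, 0.2]
grip_width: 1.006
TCP [ 0.5162 -0.2854  0.1576] head 0.0761 w 88.6 F [0.3 0.  0.2] t 45.05
tool yaw turn 0.0011
tool shift mm [ 0.   0.5 92.1] rows units [0.   0.02 3.07]
```

```bash
python3 -m jog '[{"linear":[0,0.02,0.5],"yaw":0,"grip":87.6},{"linear":[0,0,1],"yaw":0,"grip":87.6},{"linear":[0,0,1],"yaw":0,"grip":75},{"linear":[0,0,0.57],"yaw":0,"grip":65},{"linear":[0,0,0],"yaw":0,"grip":58},{"linear":[0,0,0],"yaw":0,"grip":52},{"linear":[0,0,0],"yaw":0,"grip":49},{"linear":[0,0,0],"yaw":0,"grip":47},{"linear":[0,0,0],"yaw":0,"grip":36},{"linear":[0,0,0],"yaw":0,"grip":36}]'
python3 -m jog '[{"linear":[0,0,0],"yaw":0,"grip":36},{"linear":[0,0,-0.3],"yaw":0,"grip":36},{"linear":[0,0,-0.7],"yaw":0,"grip":36},{"linear":[0,0,-1],"yaw":0,"grip":36},{"linear":[0,0,-1],"yaw":0,"grip":36},{"linear":[0,0,-0.2],"yaw":0,"grip":36},{"linear":[0,0,0],"yaw":0,"grip":36}]'
python3 -c "
from h import *
go((.5565,-.0288,.16),.075)"
```

```text
time: 46.05
tool_pos: [0.5171, -0.2865, 0.0671]
tcp_rot: [3.139, 0.118, 0.004]
force: [-0.4, 5.1, 7.0]
grip_width: 0.533
time: 46.75
tool_pos: [0.5161, -0.2868, 0.1622]
tcp_rot: [-3.139, -0.117, -0.002]
force: [0.4, -0.1, -8.3]
grip_width: 0.532
TCP [ 0.5161 -0.2868  0.1622] head 0.0746 w 46.8 F [ 0.4 -0.1 -8.3] t 46.75
tool yaw turn -0.0004
tool shift mm [  59.6 -254.2    2.2] rows units [ 1.99 -8.47  0.07]
```

```bash
python3 -m jog '[{"linear":[0.13,-0.5,0],"yaw":0,"grip":36},{"linear":[0.23,-1,0],"yaw":0,"grip":36},{"linear":[0.23,-1,0],"yaw":0,"grip":36},{"linear":[0.23,-1,0],"yaw":0,"grip":36},{"linear":[0.23,-1,0],"yaw":0,"grip":36},{"linear":[0.23,-1,0],"yaw":0,"grip":36},{"linear":[0.23,-1,0],"yaw":0,"grip":36},{"linear":[0.23,-1,0],"yaw":0,"grip":36},{"linear":[0.23,-0.97,0],"yaw":0,"grip":36},{"linear":[0,0,0],"yaw":0,"grip":36}]'
python3 -m jog '[{"linear":[0,0,0],"yaw":0,"grip":36},{"linear":[0,0,0],"yaw":0,"grip":36},{"linear":[0,0,0.5],"yaw":0,"grip":36},{"linear":[0,0,1],"yaw":0,"grip":36},{"linear":[0,0,0.8],"yaw":0,"grip":36},{"linear":[0,0,0.3],"yaw":0,"grip":36},{"linear":[0,0,0.1],"yaw":0,"grip":36},{"linear":[0,0,0],"yaw":0,"grip":36},{"linear":[0,0,0],"yaw":0,"grip":36}]'
python3 -c "
from h import *
go((.5563,-.0288,.071),.075)"
```

```text
time: 47.75
tool_pos: [0.5555, -0.0256, 0.1597]
tcp_rot: [-3.139, -0.122, 0.004]
force: [0.9, -0.4, -6.6]
grip_width: 0.53
time: 48.65
tool_pos: [0.557, -0.029, 0.082]
tcp_rot: [-3.139, -0.118, -0.003]
force: [-0.3, -0.2, -7.2]
grip_width: 0.527
TCP [ 0.557 -0.029  0.082] head 0.0751 w 46.3 F [-0.3 -0.2 -7.2] t 48.65
tool yaw turn 0.0001
tool shift mm [-0.7 -0.2 11. ] rows units [-0.02 -0.01  0.37]
```

```bash
python3 -m jog '[{"linear":[-0.02,0,0.12],"yaw":0,"grip":36},{"linear":[0,0,0.12],"yaw":0,"grip":36},{"linear":[0,0,0],"yaw":0,"grip":36},{"linear":[0,0,0],"yaw":0,"grip":36}]'
python3 -m jog '[{"linear":[0,0,0.05],"yaw":0,"grip":36},{"linear":[0,0,0],"yaw":0,"grip":36},{"linear":[0,0,0],"yaw":0,"grip":36}]'
python3 -m jog '[{"linear":[0,0,0.03],"yaw":0,"grip":36},{"linear":[0,0,0],"yaw":0,"grip":36},{"linear":[0,0,0],"yaw":0,"grip":36}]'
```

```text
time: 49.05
tool_pos: [0.5554, -0.029, 0.0736]
tcp_rot: [3.139, 0.118, -0.0]
force: [1.0, -0.7, -6.0]
grip_width: 0.532
time: 49.35
tool_pos: [0.5557, -0.029, 0.0722]
tcp_rot: [-3.139, -0.118, -0.001]
force: [0.8, 0.0, -5.4]
grip_width: 0.531
time: 49.65
tool_pos: [0.5559, -0.029, 0.0721]
tcp_rot: [3.139, 0.119, 0.002]
force: [-3.7, 1.5, 6.9]
grip_width: 0.53
```

```bash
python3 -m jog '[{"linear":[0,0,-0.02],"yaw":0,"grip":54},{"linear":[0,0,0],"yaw":0,"grip":65},{"linear":[0,0,0],"yaw":0,"grip":70},{"linear":[0,0,0],"yaw":0,"grip":70},{"linear":[0,0,0],"yaw":0,"grip":70},{"linear":[0,0,-1],"yaw":0,"grip":70},{"linear":[0,0,-1],"yaw":0,"grip":70},{"linear":[0,0,-1],"yaw":0,"grip":70},{"linear":[0,0,0],"yaw":0,"grip":70},{"linear":[0,0,0],"yaw":0,"grip":70}]'
python3 -c "
from h import *
go((.5857,-.2804,.165),.075)"
```

```text
time: 50.65
tool_pos: [0.5557, -0.0289, 0.1624]
tcp_rot: [-3.139, -0.118, -0.003]
force: [-0.1, 0.4, -1.5]
grip_width: 0.798
TCP [ 0.5557 -0.0289  0.1624] head 0.075 w 70.2 F [-0.1  0.4 -1.5] t 50.65
tool yaw turn -0.0
tool shift mm [ 11.1 253.1  -2.6] rows units [ 0.37  8.44 -0.09]
```

```bash
python3 -m jog '[{"linear":[0.045,1,0],"yaw":0,"grip":70},{"linear":[0.045,1,0],"yaw":0,"grip":70},{"linear":[0.045,1,0],"yaw":0,"grip":70},{"linear":[0.045,1,0],"yaw":0,"grip":70},{"linear":[0.045,1,0],"yaw":0,"grip":70},{"linear":[0.045,1,0],"yaw":0,"grip":70},{"linear":[0.045,1,0],"yaw":0,"grip":70},{"linear":[0.045,1,0],"yaw":0,"grip":70},{"linear":[0,0.44,0],"yaw":0,"grip":70},{"linear":[0,0,0],"yaw":0,"grip":70}]'
python3 -m jog '[{"linear":[0,0,0],"yaw":0,"grip":70},{"linear":[0,0,0],"yaw":0,"grip":70},{"linear":[0,0,0.5],"yaw":0,"grip":70},{"linear":[0,0,1],"yaw":0,"grip":70},{"linear":[0,0,1],"yaw":0,"grip":60},{"linear":[0,0,0.5],"yaw":0,"grip":50},{"linear":[0,0,0],"yaw":0,"grip":40},{"linear":[0,0,0],"yaw":0,"grip":40},{"linear":[0,0,0],"yaw":0,"grip":40}]'
python3 -c "
from h import *
go((.5857,-.2804,.0706),.075)"
```

```text
time: 51.65
tool_pos: [0.5844, -0.2821, 0.16]
tcp_rot: [-3.139, -0.114, 0.004]
force: [0.3, 0.4, 0.1]
grip_width: 0.796
time: 52.55
tool_pos: [0.5864, -0.2808, 0.0736]
tcp_rot: [3.139, 0.119, 0.004]
force: [0.1, -0.3, 0.2]
grip_width: 0.467
TCP [ 0.5864 -0.2808  0.0736] head 0.0757 w 41.1 F [ 0.1 -0.3  0.2] t 52.55
tool yaw turn 0.0007
tool shift mm [-0.6 -0.4  3. ] rows units [-0.02 -0.01  0.1 ]
```

```bash
python3 -m jog '[{"linear":[-0.02,0,0.06],"yaw":0,"grip":36},{"linear":[0,0,0],"yaw":0,"grip":33},{"linear":[0,0,0],"yaw":0,"grip":31},{"linear":[0,0,0],"yaw":0,"grip":20},{"linear":[0,0,0],"yaw":0,"grip":20},{"linear":[0,0,0],"yaw":0,"grip":20}]'
python3 -m jog '[{"linear":[0,0,-0.3],"yaw":0,"grip":20},{"linear":[0,0,-0.7],"yaw":0,"grip":20},{"linear":[0,0,-1],"yaw":0,"grip":20},{"linear":[0,0,-1],"yaw":0,"grip":20},{"linear":[0,0,-0.2],"yaw":0,"grip":20},{"linear":[0,0,0],"yaw":0,"grip":20},{"linear":[0,0,0],"yaw":0,"grip":20}]'
python3 -c "
from h import *
go((.5991,-.1063,.166),.075)"
```

```text
time: 53.15
tool_pos: [0.5848, -0.2808, 0.0704]
tcp_rot: [3.139, 0.118, 0.001]
force: [-0.8, 0.5, 4.6]
grip_width: 0.344
time: 53.85
tool_pos: [0.5834, -0.2803, 0.1641]
tcp_rot: [-3.138, -0.117, 0.004]
force: [0.3, 0.6, -6.2]
grip_width: 0.347
TCP [ 0.5834 -0.2803  0.1641] head 0.0746 w 30.6 F [ 0.3  0.6 -6.2] t 53.85
tool yaw turn -0.0004
tool shift mm [  28.7 -172.3   -1.9] rows units [ 0.96 -5.74 -0.06]
```

```bash
python3 -m jog '[{"linear":[0.15,-0.5,0],"yaw":0,"grip":20},{"linear":[0.15,-1,0],"yaw":0,"grip":20},{"linear":[0.15,-1,0],"yaw":0,"grip":20},{"linear":[0.15,-1,0],"yaw":0,"grip":20},{"linear":[0.15,-1,0],"yaw":0,"grip":20},{"linear":[0.15,-0.84,0],"yaw":0,"grip":20},{"linear":[0.02,-0.4,0],"yaw":0,"grip":20},{"linear":[0,0,0],"yaw":0,"grip":20},{"linear":[0,0,0],"yaw":0,"grip":20},{"linear":[0,0,0],"yaw":0,"grip":20}]'
python3 -m jog '[{"linear":[0,0,0.5],"yaw":0,"grip":20},{"linear":[0,0,1],"yaw":0,"grip":20},{"linear":[0,0,0.8],"yaw":0,"grip":20},{"linear":[0,0,0.3],"yaw":0,"grip":20},{"linear":[0,0,0.1],"yaw":0,"grip":20},{"linear":[0,0,0],"yaw":0,"grip":20},{"linear":[0,0,0],"yaw":0,"grip":20},{"linear":[0,0,0],"yaw":0,"grip":20}]'
python3 -c "
from h import *
go((.5983,-.1063,.0755),.075)"
```

```text
time: 54.85
tool_pos: [0.5989, -0.1076, 0.1655]
tcp_rot: [3.139, 0.117, -0.002]
force: [0.6, 0.3, -5.3]
grip_width: 0.347
time: 55.65
tool_pos: [0.6, -0.107, 0.0863]
tcp_rot: [-3.139, -0.118, -0.003]
force: [-0.1, 1.3, -5.8]
grip_width: 0.348
TCP [ 0.6    -0.107   0.0863] head 0.0752 w 30.6 F [-0.1  1.3 -5.8] t 55.65
tool yaw turn 0.0002
tool shift mm [-1.7 -0.8 10.8] rows units [-0.06 -0.03  0.36]
```

```bash
python3 -m jog '[{"linear":[-0.05,-0.02,0.12],"yaw":0,"grip":20},{"linear":[0,0,0.12],"yaw":0,"grip":20},{"linear":[0,0,0],"yaw":0,"grip":20},{"linear":[0,0,0],"yaw":0,"grip":20}]'
python3 -m jog '[{"linear":[0,0,0.05],"yaw":0,"grip":20},{"linear":[0,0,0],"yaw":0,"grip":20},{"linear":[0,0,0],"yaw":0,"grip":20}]'
python3 -m jog '[{"linear":[0,0,0.04],"yaw":0,"grip":20},{"linear":[0,0,0],"yaw":0,"grip":20},{"linear":[0,0,0],"yaw":0,"grip":20}]'
```

```text
time: 56.05
tool_pos: [0.5976, -0.1065, 0.0777]
tcp_rot: [3.139, 0.118, -0.001]
force: [0.3, 0.1, -6.1]
grip_width: 0.339
time: 56.35
tool_pos: [0.5977, -0.1065, 0.0763]
tcp_rot: [3.139, 0.118, -0.0]
force: [0.0, 0.0, -6.1]
grip_width: 0.346
time: 56.65
tool_pos: [0.5979, -0.1065, 0.0754]
tcp_rot: [3.139, 0.118, 0.001]
force: [-0.5, -0.7, -1.4]
grip_width: 0.344
```

Touching down. One fine step more, then release, lift and retreat for a final look.

```bash
python3 -m jog '[{"linear":[0,0,0.015],"yaw":0,"grip":20},{"linear":[0,0,0],"yaw":0,"grip":20},{"linear":[0,0,0],"yaw":0,"grip":20}]'
python3 -m jog '[{"linear":[0,0,0],"yaw":0,"grip":38},{"linear":[0,0,0],"yaw":0,"grip":55},{"linear":[0,0,0],"yaw":0,"grip":70},{"linear":[0,0,0],"yaw":0,"grip":70},{"linear":[0,0,-1],"yaw":0,"grip":70},{"linear":[0,0,-1],"yaw":0,"grip":70},{"linear":[0,0,-1],"yaw":0,"grip":70},{"linear":[0,0,-1],"yaw":0,"grip":70},{"linear":[0,0,-1],"yaw":0,"grip":70},{"linear":[0,1,0],"yaw":0,"grip":70}]'
python3 -m jog '[{"linear":[-0.2,1,0],"yaw":0,"grip":70},{"linear":[-0.2,1,0],"yaw":0,"grip":70},{"linear":[-0.2,1,0],"yaw":0,"grip":70},{"linear":[-0.2,1,0],"yaw":0,"grip":70},{"linear":[-0.2,1,0],"yaw":0,"grip":70},{"linear":[-0.2,1,0],"yaw":0,"grip":70},{"linear":[-0.2,1,0],"yaw":0,"grip":70},{"linear":[-0.2,1,0],"yaw":0,"grip":70},{"linear":[-0.2,1,0],"yaw":0,"grip":70},{"linear":[0,0,0],"yaw":0,"grip":70}]'
python3 - <<'E'
from h import *
P={n:camera(n) for n in("scene","top")}
a,b=P["top"]["color"],P["scene"]["color"]
cv2.imwrite("pics/fin.png",np.vstack([cv2.resize(a[130:260,170:430],(560,280),interpolation=cv2.INTER_CUBIC),cv2.resize(b[140:290,200:500],(620,310),interpolation=cv2.INTER_CUBIC)[:, :560]]))
for n,p in P.items():
  for t,z in(("block_round",.009),("pad_round",.006),("block_square",.009),("pad_square",.006),("block_flat",.009),("pad_flat",.006),("pin_box",.004),("card",0)):
    for d in landmark_of(p,t)[:1]: print(n,t,round(d["conf"],2), np.round(at(p,d["at"],z),4))
E
```

```text
time: 56.95
tool_pos: [0.598, -0.1065, 0.0754]
tcp_rot: [3.139, 0.118, 0.002]
force: [-2.0, 1.1, 6.0]
grip_width: 0.346
time: 57.95
tool_pos: [0.6025, -0.135, 0.23]
tcp_rot: [3.139, 0.123, 0.013]
force: [0.8, -0.0, 0.8]
grip_width: 0.799
time: 58.95
tool_pos: [0.5653, -0.4129, 0.2237]
tcp_rot: [3.139, 0.113, -0.002]
force: [0.6, 0.8, -0.8]
grip_width: 0.798
scene block_round 0.59 [0.5869 0.0531]
scene pad_round 0.62 [0.5898 0.0498]
scene block_square 0.98 [ 0.5981 -0.1071]
scene pad_square 0.76 [ 0.5998 -0.1027]
scene block_flat 0.94 [ 0.5545 -0.0274]
scene pad_flat 0.58 [ 0.558  -0.0334]
scene pin_box 0.61 [0.4894 0.2983]
scene card 0.88 [0.4849 0.2983]
top pad_round 0.59 [0.5822 0.0596]
top block_square 0.7 [ 0.6003 -0.1079]
top pad_square 0.54 [ 0.6108 -0.1023]
top block_flat 0.72 [ 0.5617 -0.0341]
top pad_flat 0.72 [ 0.5563 -0.0232]
top pin_box 0.57 [0.4865 0.3013]
top card 0.89 [0.4914 0.2966]
```

View pics/fin.png

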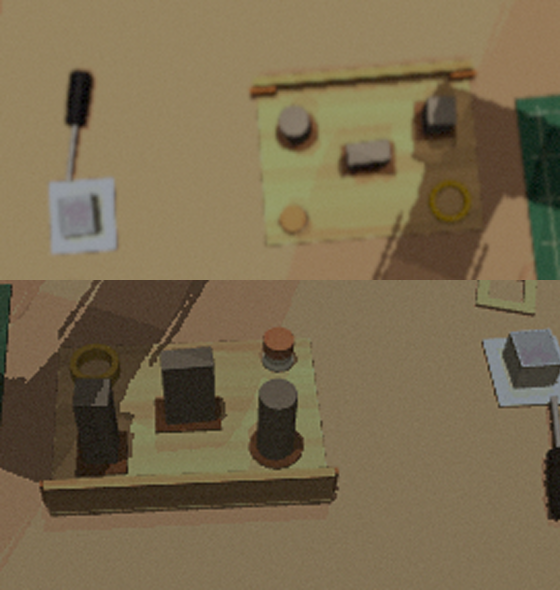

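The top and scene views show all three blocks upright on their own pads, with the flat one lengthwise on its pad, at top-view (368,155), and the box in the middle of the card.

```bash
python3 -c "
from station import *
print(finish_job())"
```

```text
the job is handed in; nothing more can be done
None
```

The job is done and handed in at about 59 s of the 141 s allowed. I moved the square, flat and round blocks to the green mat and set the pin box on the card. I then put the round, flat and square blocks back on their own pads.

- **Handling:** Every object was lowered until the wrist sensed contact, then released. The highest wrist force I read was about 10 N.
- **Final pictures:** Both cameras show all three blocks upright on their own pads, with the flat block lengthwise along its oblong pad. The pin box is upright in the middle of the card. The gripper was raised clear of everything.
- **Box on the card:** Edges I picked by eye in the scene picture put the box within about 2 mm of the card's centre. The network points disagree by about 5 mm in x, in opposite directions from the two cameras.
- **Blocks on the pads:** The blocks went back to within about 1.5 mm of the tool poses they were picked up from. The networks put block and pad centres 3–7 mm apart in the scene view, and up to about 12 mm in the top view, where their readings were poor. The top view also did not detect the round block. I relied on the tool poses and the pictures, which show the blocks centred.

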